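# Level a bench shelf with its screw foot and hold the spirit level pressed

### The job

Level the low bench shelf so that its lock nut can be tightened: lay the spirit level lengthwise along the middle of the shelf, clear of the star knob, let go of it and see from the bubble which end is high. Then turn the star knob of the screw foot, clockwise to raise that end or anticlockwise to lower it, until the bubble stands between the two lines. Finish with a steady, moderate push straight down on the level (about 10 N), the bubble still between the lines, and keep pressing: the program ends while you hold it so, without shoving the shelf along or disturbing the wooden offcut and the sanding block.

Things in the scene. Friction and masses are not known exactly. Their poses are not given: they have to be found in the camera images.
- shelf_top (a point): middle of the top face of the low plywood shelf, about 76 mm above the worktop; the board is 140 mm wide (its x), 340 mm long (its y) and 18 mm thick. y runs along it towards the screw foot, z up from its face. It starts out of level along its length only, by 0.4 to 0.9 degrees, either end high.
- shelf: the whole shelf, loose, 1.6 kg; origin 68 mm below shelf_top, same axes. It stands on two plywood packers, 6 and 9 mm thick: at y = -140 mm on a wooden end leg with rubber glides at x = -48 and +48 mm, at y = +130 mm, x = 0 on the screw foot, whose star knob stands above the board.
- knob_grip (a point): centre (half-way up) of the black round star knob, about 40 mm across, 22 mm high, its underside about 23 mm above the board. Clockwise seen from above raises the shelf's +y end, anticlockwise lowers it, 10 mm a full turn, while the knob keeps its height. Stiff (0.07 N m), stays where left. It needs up to 0.42 of a turn, so two grips or so. Its frame turns with it.
- level_center (a point): centre of the loose spirit level, an aluminium box section with black end caps, 24 mm wide (x), 200 mm long (y), 44 mm high (z up), 0.3 kg, that lies on its base on the worktop right of the shelf. This point is 22 mm above its base.
- spirit_level: the whole spirit level; origin in the middle of its underside, axes as level_center. The vial lies along y in a 56 mm long notch in the middle of the upper edge; beyond 28 mm from the middle the top is flat and solid, 44 mm above the base.
- bubble (a joint): bubble's place in the vial, m, along the level's own +y, 0 = centred, stops at +-0.013. It floats to the higher end, 0.5 mm per milliradian of slope, and settles in about a second. It is 12 mm long, the two black lines on the vial 16 mm apart: between them within +-2 mm. On the shelf a full turn of the knob moves it about 18 mm.
- offcut: a plain wooden offcut, 48 x 75 x 30 mm, a bystander at the back between shelf and level; origin under its middle
- sander: a cork sanding block, 63 x 119 x 36 mm, a bystander to the right of the level; origin under its middle
Not all that is in view belongs to the job. Of the things that look like the spirit_level, the larger one is meant.

How it is judged:
By the outcome, as a careful person would: the job done as asked, in the order asked, and still so for the second after the job is handed in, while the arm keeps its last pose, push and grip.
It also fails if it takes over 72 s, if anything falls off the work surface, if the arm or the gripper's body presses on something with over 40 N, if the wrist force passes 120 N, or if a joint passes its speed limit or range.

### The arm

A 6-joint arm with a two-finger parallel gripper is mounted at the origin on the work surface; the furniture and walls round the work are solid. World frame = base frame: x ahead of the robot, y to its left, z up, the work surface at z = 0. Lengths are in mm, angles in degrees, forces in N, time in s.
With the tool pointing down it reaches from about 275 to 750 mm from the base axis. Payload 10.2 kg.
Tool frame: the origin (TCP) lies on the centre line of the jaws, within the pads' length; the fingertips stand 19 mm ahead of it and the grasp point (between the pads) is the TCP (manip.tip_extent is the x of the fingertips in the tool frame, in mm); x points along the fingers, y is the direction in which the jaws open and shut, and the axes are right-handed (so a half turn about x gives the same grasp; the last joint's range is limited). The gripper opens to 85 mm and grips with 20 to 120 N. Pads are 22 mm wide; open, the fingers measure 114 mm over their backs; the gripper's body (76 mm by 85 mm) begins 54 mm behind the grasp point. The pads swing forward as they close: fully open they stand 13 mm farther back than shut.
Start: joints at [60.138, 17.928, 85.812, -0, 76.261, -12.8], TCP at [154.057, 501.894, 216.094] pointing down, gripper open.
Joint ranges: [-168.41, 168.41], [-55.51, 124.54], [10.69, 146.95], [-70.63, 250.63], [1, 178], [-165.06, 165.06]. Speed limits (degrees/s): [136.94, 136.94, 172.46, 180, 180, 180].

### API

Orientations are given as [roll, pitch, yaw] about the fixed x, y, z axes, in that order (R = Rz(yaw) Ry(pitch) Rx(roll)).
In Python, from rig import manip, eyes gives the robot as it stands. The module is installed in compiled form; this text tells all that it offers.
- The arm moves only by the tool arm_command, never from a script. Its argument "steps" is a list of rows, each a list of 5 numbers: the shift along the tool's x, y, z in cm, then the turn about the tool's x in degrees, then the opening, from 0 (shut) to 1 (fully open). A call has 1 to 10 rows; each row is the pose to reach, as a shift and turn from the pose commanded when the call began, along the tool's axes at that moment; what a row does not reach only later rows make up. A row lasts 1/12 s, in which the tool goes at most 41.7 mm and 7.16 degrees, less where a joint would pass 70% of its speed; a pose out of reach is approached as far as the arm can. A call with a gripper value outside its range is refused whole. The fingers move at their own pace and stop on an object; the grip force is fixed at half the most. Time passes only in rows, so rows that repeat a pose let the fingers close. It gives the time, the measured TCP pose, the force and the opening at its end, in the units of the state.
- manip.get_state(): the state, without advancing time (a new reading comes with each control period).
- eyes.get_image(name): name is "scene" or "top"; returns a dict with "frame" (420x560x3 uint8, red, green, blue), "range_z" (420x560 float32, mm along the optical axis (not along the pixel's ray), 0 where there is no reading), "fovy" (degrees; the focal length in pixels is half the picture's height over the tangent of half this angle, whatever the lens; pixels are square), "cx", "cy" (the principal point, pixels), "k1" (the pictures are not rectified: a ray, as slopes to the right and down, at radius r is drawn at 1 + k1 r^2 times it, then the intrinsics apply), "R" (3x3) and "t" (3): a world point X has camera coordinates R X + t. Camera axes: x right, y down, z forward; pixel columns grow to the right and rows downward; lengths in mm; the calibration is good to about 2 mm. A picture is of the moment at which its call begins.
- manip.close_job(): hands the job in, once; it reports no verdict.
The state is a dict: "t": time; "joint_positions": joint angles; "joint_velocities": joint speeds; "joint_efforts": joint torques, N m; "position": TCP position; "eef_rot": TCP orientation; "contact_force": force on the tool from outside, world axes, zero at the start; "moment": the same for the moment, N m; "gripper_width": finger opening in mm.
Only numpy, scipy, OpenCV 4.12 (cv2) and the standard library are available. Lean on these libraries where they do the work, as an engineer would, in place of code of your own. Each camera call takes 0.05 s, during which the arm holds its last target.

## Working session

There is one attempt and no reset: what is moved stays moved. The work goes in short steps, Python scripts to look and compute and a tool call to move; the robot and the scene stay as the last step left them, time stands still between calls to the robot, and variables do not carry over. Pictures are saved under pics/ and viewed, and the job is handed in when it is done.

Besides the shell and the picture viewer there is one more tool, called after "Call:" as name([rows], argument=value, ...), one row to a line, values as JSON. arm_command: Moves the arm, as the interface text tells. Its arguments: {"type":"object","properties":{"steps":{"type":"array","items":{"type":"array","items":{"type":"number"}}}},"required":["steps"]}

```bash
mkdir -p pics
cat > h.py <<'E'
import numpy as np, cv2
from rig import manip, eyes
def cam(n):
    d=eyes.get_image(n); d['f']=d['frame'].shape[0]/2/np.tan(np.radians(d['fovy'])/2); return d
def cloud(d):
    h,w=d['range_z'].shape; f=d['f']
    K=np.array([[f,0,d['cx']],[0,f,d['cy']],[0,0,1]]);
    u,v=np.meshgrid(np.arange(w),np.arange(h))
    p=np.stack([u,v],-1).reshape(-1,1,2).astype(float)
    s=cv2.undistortPoints(p,K,np.array([d['k1'],0,0,0.])).reshape(h,w,2)
    z=d['range_z']; P=np.stack([s[...,0]*z,s[...,1]*z,z],-1)
    return (P-np.array(d['t']))@np.array(d['R'])
def save(d,name,crop=None,sc=1):
    im=d['frame'][...,::-1]
    if crop: x0,y0,x1,y1=crop; im=im[y0:y1,x0:x1]
    im=cv2.resize(im,None,fx=sc,fy=sc,interpolation=cv2.INTER_CUBIC); cv2.imwrite('pics/'+name,im)
E
python3 - <<'E'
from h import *
for n in('scene','top'):
    d=cam(n); save(d,n+'0.png',None,1.4); np.save(n+'0.npy',cloud(d)); print(n,d['f'],d['cx'],d['cy'],d['k1'],np.array(d['R']).round(3).tolist(),d['t'])
print(manip.get_state(), manip.tip_extent)
E
```

```text
scene 393.9651976782161 282.98828460748 207.69430239352874 -0.028251787959301902 [[0.762, -0.648, 0.011], [-0.335, -0.408, -0.849], [0.555, 0.643, -0.528]] [-469.88100962  174.80671731  861.33814037]
top 476.63613917829605 279.51774599138446 199.35765429755233 -0.04173000056051374 [[-0.007, -1.0, -0.011], [-0.99, 0.008, -0.142], [0.142, 0.01, -0.99]] [-175.36691235  457.10397668 1117.12461541]
{'t': 0.1, 'joint_positions': array([ 6.01367171e+01,  1.79573032e+01,  8.58510198e+01, -6.24876656e-04,
        7.62605360e+01, -1.28000256e+01]), 'joint_velocities': array([-0.01995288, -0.07946641, -0.15243757,  0.00590167,  0.02655094,
       -0.05460035]), 'joint_efforts': array([ 1.71432817e-03, -4.12904048e+01, -2.60144949e+01, -3.09958223e-04,
        3.06666378e-03,  1.88273742e-05]), 'position': array([153.93470877, 501.65831735, 215.57384467]), 'eef_rot': array([-102.29512176,   89.93113829, -119.35823031]), 'contact_force': array([-0.62174287,  0.76321504,  0.04779568]), 'moment': array([ 0.02011837, -0.01357701, -0.02950775]), 'gripper_width': 85.31182361857574} 19.0
```

View pics/scene0.png

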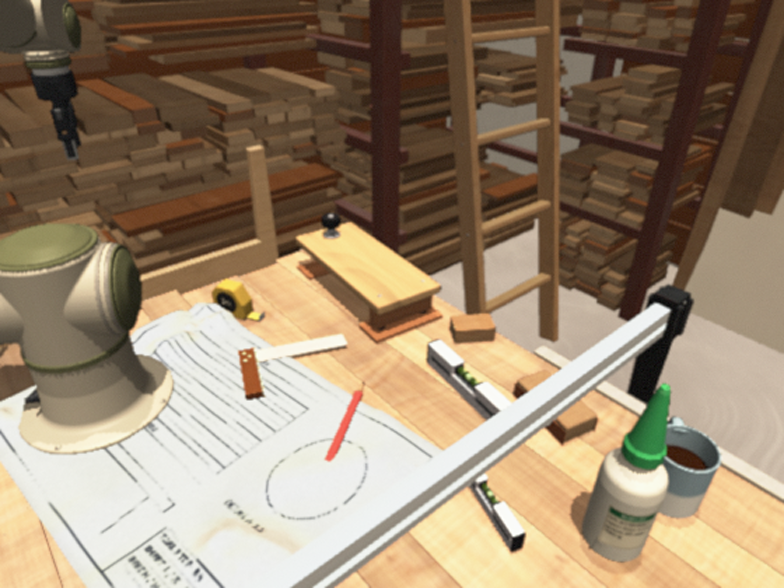

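View pics/top0.png

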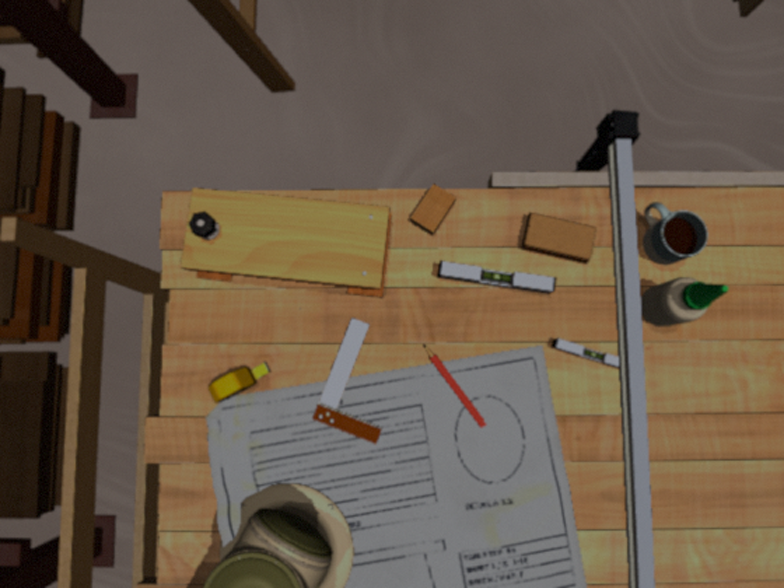

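The top picture (800 px wide) shows two level-like things. The one at (497,277) is about 118 px long; the other at (585,352), partly under the rail, is clearly smaller. The larger one fits "200 mm long". The shelf is at (287,240), the knob at (204,225), the offcut at (433,209) and the sander at (558,237).

Run:
```python
from h import *
d=cam('top'); save(d,'lev.png',(280,120,460,280),4)
C=np.load('top0.npy'); 
def at(u,v): return C[int(v/1.4),int(u/1.4)].round(1)
for n,p in dict(knob=(204,225),sh1=(287,240),lev1=(458,270),lev2=(535,283),small1=(570,347),small2=(607,357),off=(433,209),sand=(558,237),rail1=(622,180),rail2=(632,350),rail3=(640,550),post=(625,125)).items(): print(n,at(*p))
Z=C[...,2]
def rect(name,mask):
    n,l,st,ce=cv2.connectedComponentsWithStats(mask.astype(np.uint8))
    for i in range(1,n):
        if st[i,4]>60:
            P=C[l==i]; r=cv2.minAreaRect(P[:,:2].astype(np.float32)); print(name,ce[i].round(),st[i,4],np.round(r[0],1),np.round(r[1],1),round(r[2],1),'z',np.median(P[:,2]).round(1), P[:,2].min().round(1),P[:,2].max().round(1))
ok=(d['range_z']>0)
x,y=C[...,0],C[...,1]
rect('shelf',ok&(Z>65)&(Z<90)&(x>200))
rect('knob',ok&(Z>93)&(Z<140)&(x>350)&(y>0))
rect('lev44',ok&(Z>36)&(Z<52)&(x>200))
rect('low',ok&(Z>18)&(Z<41)&(x>200))
S=np.load('scene0.npy')
m=(abs(S[...,0]-C[160,145,0])<60)&(abs(S[...,1]-C[160,145,1])<60)&(S[...,2]>92)&(S[...,2]<140)
P=S[m];print('sceneknob',len(P),P.min(0),P.max(0),np.median(P,0))
```

```text
knob [535.7 124.7 119.6]
sh1 [518.1  -4.9  75.6]
lev1 [ 471.4 -292.6   40.9]
lev2 [ 445.5 -422.5   45.7]
small1 [ 339.  -481.5   30.1]
small2 [ 319.5 -542.5   30.8]
off [ 579.6 -251.6   32.5]
sand [ 528.  -467.3   32.4]
rail1 [ 292.3 -189.7 1168.9]
rail2 [ 325.7 -533.4  182.3]
rail3 [  43.8 -530.8  184. ]
post [ 666.6 -537.   199.7]
shelf [206. 170.] 8123 [5.234e+02 2.000e-01] [340.4 141.3] 83.5 z 76.1 65.0 83.9
shelf [484. 163.] 422 [ 532.  -662.8] [101.4  78.4] 5.8 z 80.3 65.1 89.9
shelf [ 41. 177.] 100 [508.9 384.6] [18.3 44.3] 69.5 z 78.2 65.3 90.0
shelf [472. 219.] 128 [ 402.8 -627.8] [72.2 31.8] 13.9 z 78.9 65.6 90.0
shelf [161. 275.] 161 [276.9  94.6] [32.2 38.2] 30.4 z 66.9 65.0 72.8
knob [144. 160.] 260 [538.2 128.2] [38.6 37.6] 23.1 z 119.1 99.0 125.5
knob [ 33. 173.] 223 [508.2 385.1] [18.6 44.4] 65.6 z 116.9 93.2 139.7
lev44 [469. 176.] 86 [ 510.4 -641.3] [74.9 29.7] 24.7 z 44.3 36.1 52.0
lev44 [355. 197.] 754 [ 458.8 -358.4] [200.5  24.8] 81.2 z 43.8 36.0 51.4
lev44 [466. 221.] 71 [ 399.9 -625.9] [70.2 24.3] 17.8 z 44.3 36.2 51.2
lev44 [175. 269.] 84 [290.   67.6] [37.  
[... 235 characters left out ...]
0.5
low [399. 169.] 1248 [ 529.6 -471.5] [117.5  64.3] 75.8 z 34.0 18.1 40.9
low [ 50. 180.] 94 [508.1 386.4] [19.9 47.2] 66.7 z 29.0 18.0 40.7
low [354. 200.] 303 [ 458.3 -359. ] [197.2  24.9] 81.2 z 30.7 18.3 41.0
low [463. 221.] 101 [ 403.7 -624.1] [67.8 25.5] 9.9 z 30.5 18.2 40.8
low [418. 252.] 324 [ 328.  -510.5] [113.2  16.8] 71.7 z 29.0 18.1 34.8
low [167. 288.] 380 [247.9  85.1] [ 55.5 111.5] 52.5 z 23.0 18.0 40.8
low [237. 298.] 205 [220.8 -77. ] [65.7 29.9] 68.5 z 19.7 18.0 23.8
low [260. 304.] 62 [ 204.9 -134.1] [49.7 18.4] 68.2 z 19.7 18.1 24.3
sceneknob 144 [518.86722094 106.86063438  92.13461992] [560.44137013 146.5919682  123.11770013] [534.98188458 119.75272666 116.29805671]
```

View pics/lev.png

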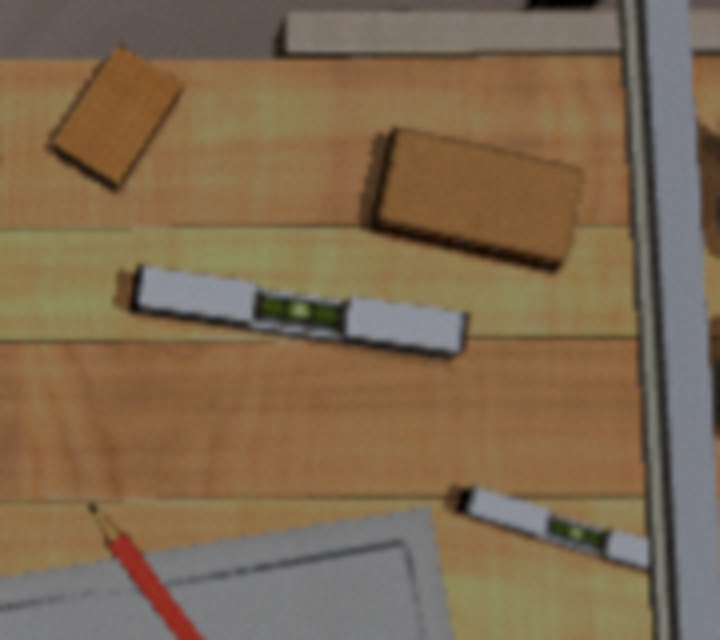

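The enlarged crop confirms the larger level: it measures 200 x 25 mm with its top at 44 mm, vial at crop (300,310) and bubble lit near the centre. The one at (575,530) is only about 113 x 17 mm, so it is the decoy.

```bash
cat >> h.py <<'E'
from scipy.spatial.transform import Rotation as Ro
SH=np.array([523.4,0.2]); SY=-6.5; LV=np.array([458.6,-358.5]); LY=-8.8
def sh(x,y):
    a=np.radians(SY); return SH+np.array([np.cos(a)*x-np.sin(a)*y, np.sin(a)*x+np.cos(a)*y])
def go(pt,yaw=None,s=None):
    """shift (cm, tool axes) and turn for TCP target; yaw = world direction of jaw axis (mod 180)"""
    s=s or manip.get_state(); R=Ro.from_euler('xyz',s['eef_rot'],degrees=True).as_matrix()
    d=R.T@(np.array(pt)-s['position'])/10
    cur=np.degrees(np.arctan2(R[1,1],R[0,1])); out=None
    if yaw is not None: out=((cur-yaw)+90)%180-90
    print('shift',d.round(2),'turn',None if out is None else round(out,1),'jawyaw',round(cur,1),'j6',s['joint_positions'][5].round(1),'pos',s['position'].round(1))
E
python3 -c "
from h import *
go((400,70,250),-8.8); go((458.6,-358.5,150),-8.8); print(Ro.from_euler('xyz',manip.get_state()['eef_rot'],degrees=True).as_matrix().round(2))"
```

```text
shift [ -3.41 -34.05  36.19] turn 81.7 jawyaw 72.9 j6 -12.8 pos [154.  501.7 215.7]
shift [  6.63 -73.29  54.37] turn 81.7 jawyaw 72.9 j6 -12.8 pos [154.  501.7 215.7]
[[-0.    0.29  0.96]
 [-0.    0.96 -0.29]
 [-1.   -0.   -0.  ]]
```

Call:
arm_command([
  [-3.4, -34, 36.2, 40, 0.6],
  [-3.4, -34, 36.2, 40, 0.6],
  [-3.4, -34, 36.2, 40, 0.6],
  [-3.4, -34, 36.2, 40, 0.6],
  [-3.4, -34, 36.2, 40, 0.6],
  [-3.4, -34, 36.2, 40, 0.6],
  [-3.4, -34, 36.2, 40, 0.6],
  [-3.4, -34, 36.2, 40, 0.6],
  [-3.4, -34, 36.2, 40, 0.6],
  [-3.4, -34, 36.2, 40, 0.6],
])

```text
t: 0.98
position: [360.6, 139.0, 244.8]
eef_rot: [75.8, 90.0, 18.8]
contact_force: [0.8, -0.2, 0.8]
gripper_width: 51.2
```

```bash
python3 -c "
from h import *
go((458.6,-358.5,150),-8.8)"
```

```text
shift [  9.48 -18.83  47.08] turn 41.7 jawyaw 32.9 j6 -29.4 pos [360.6 139.  244.8]
```

Call:
arm_command([
  [9, -18.8, 47, 41.7, 0.6],
  [9, -18.8, 47, 41.7, 0.6],
  [9, -18.8, 47, 41.7, 0.6],
  [9, -18.8, 47, 41.7, 0.6],
  [9, -18.8, 47, 41.7, 0.6],
  [9, -18.8, 47, 41.7, 0.6],
  [9, -18.8, 47, 41.7, 0.6],
  [9, -18.8, 47, 41.7, 0.6],
  [9, -18.8, 47, 41.7, 0.6],
  [9, -18.8, 47, 41.7, 0.6],
])

```text
t: 1.82
position: [439.3, -263.7, 171.0]
eef_rot: [-136.7, 90.0, 124.5]
contact_force: [0.5, 0.9, 0.3]
gripper_width: 51.4
```

```bash
python3 -c "
from h import *
go((458.6,-358.5,80),-8.8)"
```

```text
shift [9.1  3.36 9.08] turn 0.0 jawyaw -8.8 j6 -35.3 pos [ 439.3 -263.7  171. ]
```

Call:
arm_command([
  [3, 3.4, 9.1, 0, 0.6],
  [3, 3.4, 9.1, 0, 0.6],
  [9, 3.4, 9.1, 0, 0.6],
  [9, 3.4, 9.1, 0, 0.6],
  [9, 3.4, 9.1, 0, 0.6],
  [9, 3.4, 9.1, 0, 0.6],
])

```text
t: 2.32
position: [458.8, -356.3, 81.1]
eef_rot: [-132.2, 89.9, 129.0]
contact_force: [0.5, -0.7, 0.9]
gripper_width: 51.2
```

```bash
python3 -c "
from h import *
go((458.6,-358.5,26),-8.8)
d=cam('top'); save(d,'a1.png',(260,100,480,280),3.3); save(cam('scene'),'a1s.png',(260,200,480,360),3.3)"
```

```text
shift [5.51 0.02 0.24] turn 0.0 jawyaw -8.8 j6 -40.6 pos [ 458.8 -356.3   81.1]
```

View pics/a1.png

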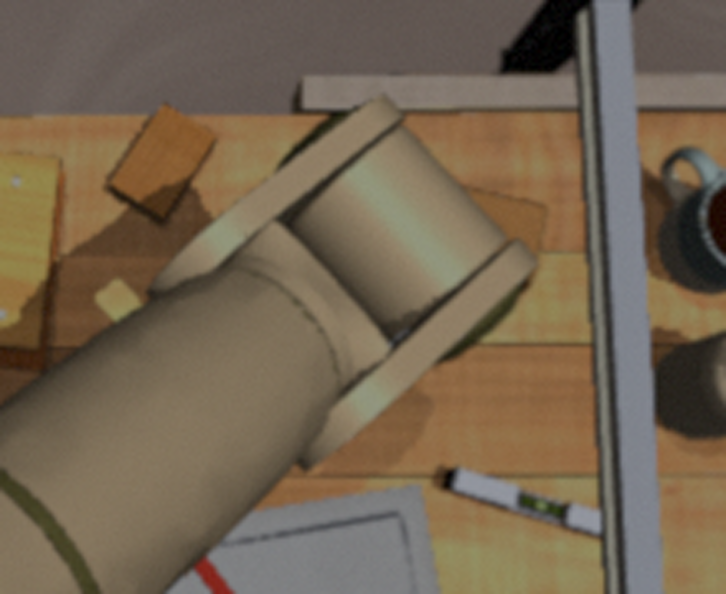

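View pics/a1s.png

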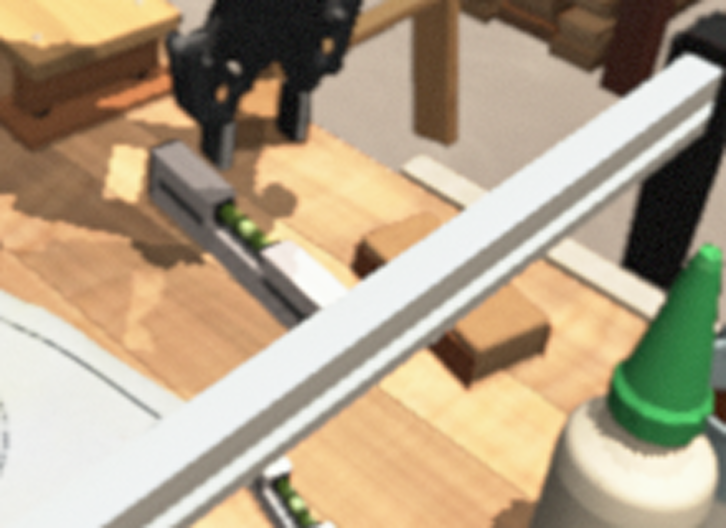

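Run:
```python
from h import *
d=cam('scene'); R=np.array(d['R']);t=np.array(d['t']);f=d['f']
for n,p in dict(tip=(458.8,-356.3,68),tcp=(458.8,-356.3,81),lev=(458.6,-358.5,44),base=(458.6,-358.5,0)).items():
    c=R@np.array(p)+t; u=f*c[0]/c[2]+d['cx'];v=f*c[1]/c[2]+d['cy']; print(n,(u-260)*3.3,(v-200)*3.3,c[2])
```

```text
tip 245.68643600797824 191.3755863809955 850.7844899105091
tcp 247.28126972986124 175.71529912627057 843.9239574443243
lev 245.02489973756192 221.4314307998889 861.92401721095
base 239.89573025988523 271.17866777576756 885.1442809426527
```

Run:
```python
from h import *
d=cam('scene'); C=cloud(d)
for u,v in((220,155),(218,130),(295,130),(290,100),(220,163),(190,170),(320,280)):
    print(u,v,C[int(200+v/3.3),int(260+u/3.3)].round(1))
print(manip.get_state()['position'],manip.get_state()['eef_rot'])
```

```text
220 155 [ 427.3 -357.1  116.2]
218 130 [ 424.6 -357.9  135.7]
295 130 [ 482.1 -371.1  116.2]
290 100 [ 485.5 -360.4  132. ]
220 163 [ 429.8 -355.6  106.3]
190 170 [ 468.4 -294.9   45.1]
320 280 [ 452.7 -425.8   45.5]
[ 459.95703222 -356.78118507   83.83108674] [ 49.50433662  89.80457291 -49.2116324 ]
```

Run:
```python
from h import *
for i in range(3):
    s=manip.get_state(); print(s['t'],s['position'].round(1),s['joint_velocities'].round(2),s['contact_force'].round(1)); d=cam('scene')
C=cloud(d); save(d,'a2s.png',(290,200,400,280),7)
P=C[200:260,300:365].reshape(-1,3); m=(P[:,2]>55)&(P[:,2]<300)&(abs(P[:,0]-458)<70)&(abs(P[:,1]+358)<70); P=P[m]
for a in range(55,250,10):
    q=P[(P[:,2]>=a)&(P[:,2]<a+10)]
    if len(q): print(a,len(q),q.min(0).round(),q.max(0).round())
```

```text
2.5167 [ 460.  -356.8   83.8] [-0.18  0.24  0.35 -0.09 -0.27  0.01] [-0.2 -1.  -0.2]
2.5667 [ 459.9 -356.8   83.6] [-0.15  0.49  0.35 -0.07 -0.26  0.02] [-0.2  0.2 -0.1]
2.6167 [ 459.7 -356.7   83.2] [-0.14  0.49  0.38  0.01 -0.18  0.04] [0.1 0.2 0.5]
95 8 [ 427. -367.  102.] [ 488. -351.  105.]
105 60 [ 422. -372.  105.] [ 495. -344.  115.]
115 85 [ 421. -372.  115.] [ 498. -344.  125.]
125 80 [ 419. -371.  125.] [ 497. -343.  135.]
135 68 [ 418. -372.  135.] [ 496. -349.  145.]
145 131 [ 402. -377.  145.] [ 515. -336.  155.]
155 164 [ 399. -377.  155.] [ 519. -334.  165.]
165 189 [ 397. -377.  165.] [ 516. -336.  175.]
175 204 [ 395. -377.  175.] [ 515. -334.  185.]
185 174 [ 393. -377.  185.] [ 514. -333.  195.]
195 240 [ 391. -378.  195.] [ 514. -333.  205.]
205 205 [ 392. -379.  205.] [ 494. -336.  215.]
215 57 [ 419. -365.  215.] [ 445. -342.  224.]
225 69 [ 423. -392.  225.] [ 462. -354.  235.]
235 4 [ 429. -387.  235.] [ 438. -380.  236.]
```

View pics/a2s.png

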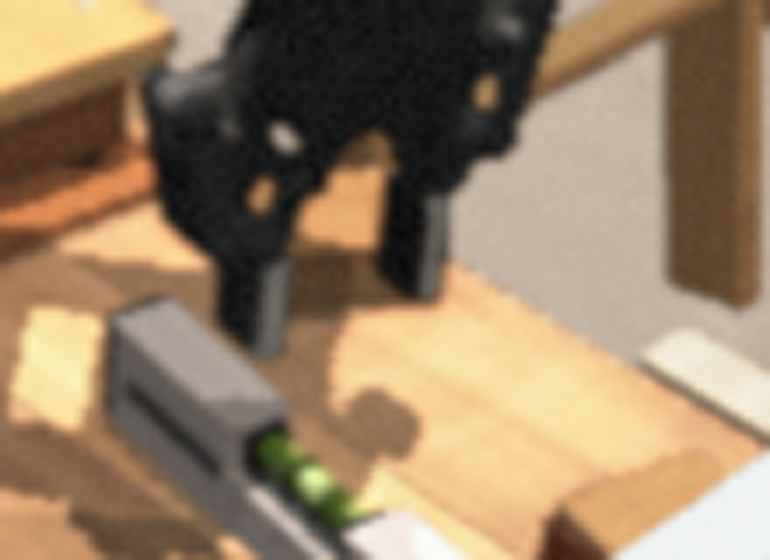

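Run:
```python
from h import *
C=np.load('scene0.npy')
P=C[0:125,10:80].reshape(-1,3); m=(P[:,2]>150)&(abs(P[:,0]-154)<80)&(abs(P[:,1]-502)<80); P=P[m]
for a in range(150,400,10):
    q=P[(P[:,2]>=a)&(P[:,2]<a+10)]
    if len(q): print(a,len(q),q.min(0).round(),q.max(0).round())
d=cam('scene');C=cloud(d); R=np.array(d['R']);t=np.array(d['t']);f=d['f']
m=(abs(C[...,0]-480)<400)&(abs(C[...,2])<8)&(abs(C[...,1])<500)
print('table',np.median(C[m],0)); print(d['range_z'][300:310:4,250:260:4],C[300,250])
```

```text
240 18 [133. 452. 245.] [178. 547. 250.]
250 42 [131. 445. 250.] [181. 547. 260.]
260 46 [131. 445. 260.] [179. 547. 270.]
270 43 [132. 443. 270.] [178. 546. 280.]
280 28 [130. 433. 280.] [180. 547. 290.]
290 55 [123. 425. 290.] [187. 563. 300.]
300 54 [123. 426. 300.] [180. 531. 310.]
310 46 [123. 425. 310.] [180. 526. 320.]
320 64 [124. 428. 320.] [180. 512. 330.]
330 87 [124. 430. 330.] [187. 559. 340.]
340 77 [124. 431. 340.] [185. 547. 350.]
350 48 [125. 436. 350.] [180. 500. 360.]
360 107 [120. 461. 360.] [192. 500. 370.]
370 119 [119. 460. 370.] [192. 501. 380.]
380 124 [118. 460. 380.] [191. 498. 390.]
390 113 [118. 462. 390.] [191. 503. 400.]
table [ 273.44174503 -227.83425261    2.6892507 ]
[[819.8807  828.6146  827.63666]
 [820.4284  818.91296 817.7226 ]
 [810.40137 811.82904 805.99347]] [ 276.56114051 -293.77880725   11.19749523]
```

The fingertips show about 35 mm higher in the scene camera than the stated TCP and tip extent imply (102 mm measured, 64 mm expected). I'll go down in steps and check.

Call:
arm_command([
  [1, 0, 0.15, 0, 0.6],
  [2, 0, 0.15, 0, 0.6],
  [3, 0, 0.15, 0, 0.6],
  [4, 0, 0.15, 0, 0.6],
  [4, 0, 0.15, 0, 0.6],
])

```text
t: 3.13
position: [458.0, -357.1, 38.7]
eef_rot: [-130.7, 89.7, 130.6]
contact_force: [-0.2, -0.1, -0.9]
gripper_width: 51.3
```

```bash
cat >> h.py <<'E'
def tips(d,cx,cy,lo=0,hi=300,r=75):
    C=cloud(d); P=C.reshape(-1,3); P=P[(P[:,2]>lo)&(P[:,2]<hi)&(abs(P[:,0]-cx)<r)&(abs(P[:,1]-cy)<40)]
    for a in range(lo,hi,8):
        q=P[(P[:,2]>=a)&(P[:,2]<a+8)]
        if len(q): print(a,len(q),q.min(0).round(),q.max(0).round())
E
python3 - <<'E'
from h import *
d=cam('scene'); save(d,'a3s.png',(290,200,400,280),7)
go((458.6,-358.5,-9),-8.8); tips(d,458,-358,48,120); print(manip.get_state()['contact_force'])
E
```

```text
shift [4.9  0.04 0.1 ] turn 0.0 jawyaw -8.8 j6 -40.7 pos [ 458.4 -357.6   40. ]
56 22 [ 425. -371.   58.] [ 487. -353.   64.]
64 54 [ 419. -372.   64.] [ 494. -342.   72.]
72 62 [ 418. -372.   72.] [ 495. -343.   80.]
80 61 [ 418. -373.   80.] [ 497. -345.   88.]
88 61 [ 419. -372.   88.] [ 495. -349.   96.]
96 43 [ 407. -375.   96.] [ 504. -352.  104.]
104 120 [ 399. -377.  104.] [ 512. -337.  112.]
112 112 [ 399. -377.  112.] [ 517. -335.  120.]
[ 0.17516161 -0.04687843 -1.30302296]
```

View pics/a3s.png

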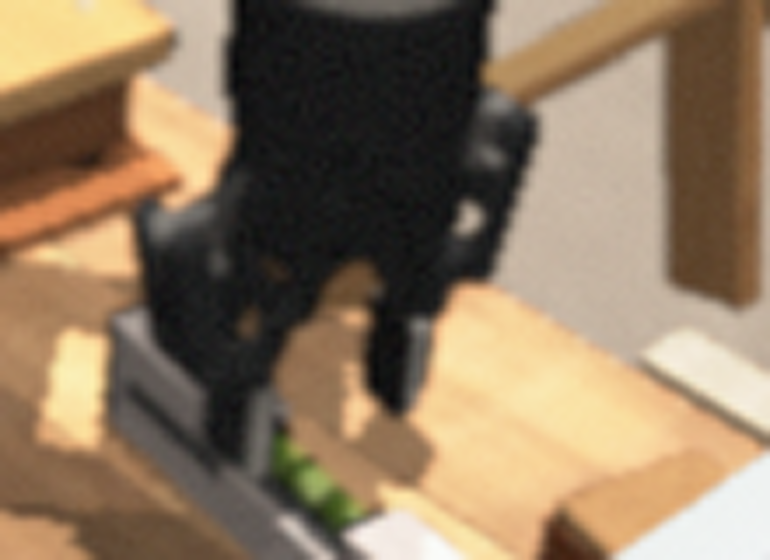

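Call:
arm_command([
  [1.2, 0, 0.1, 0, 0.6],
  [2.4, 0, 0.1, 0, 0.6],
  [3.4, 0, 0.1, 0, 0.6],
  [4.2, 0, 0.1, 0, 0.6],
  [4.6, 0, 0.1, 0, 0.6],
  [4.6, 0, 0.1, 0, 0.6],
])

```text
t: 3.68
position: [458.4, -358.7, -5.6]
eef_rot: [-130.6, 89.9, 130.6]
contact_force: [-0.2, 0.1, -0.3]
gripper_width: 51.2
```

Run:
```python
from h import *
d=cam('scene'); save(d,'a4s.png',(290,200,400,280),7)
go((458.6,-358.5,-6),-8.8); print(manip.get_state()['contact_force'])
```

```text
shift [ 0.12 -0.02 -0.05] turn 0.0 jawyaw -8.8 j6 -40.8 pos [ 458.7 -359.1   -4.8]
[-1.15437659  0.07223183  0.53187722]
```

View pics/a4s.png

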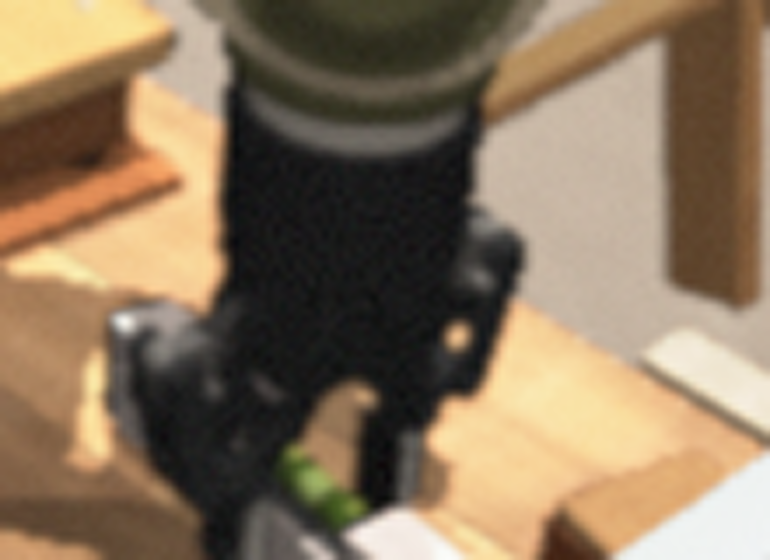

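The fingers straddle the level: near finger at (230,500), far finger at (390,460), with the green vial at (320,490) between them. There is no contact force at reported z = -5, so the offset is real. Closing.

Call:
arm_command([
  [0, 0, 0, 0, 0.2],
  [0, 0, 0, 0, 0.1],
  [0, 0, 0, 0, 0.1],
  [0, 0, 0, 0, 0.1],
  [0, 0, 0, 0, 0.1],
  [0, 0, 0, 0, 0.1],
])

```text
t: 4.23
position: [459.2, -359.6, -3.5]
eef_rot: [51.0, 89.9, -47.7]
contact_force: [0.2, 0.1, 6.0]
gripper_width: 22.4
```

Call:
arm_command([
  [-1, 0, 0, 0, 0.1],
  [-3, 0, 0, 0, 0.1],
  [-6, 0, 0, 0, 0.1],
  [-10, 0, 0, 0, 0.1],
  [-14, 0, 0, 0, 0.1],
  [-18, 0, 0, 0, 0.1],
  [-18, 0, 0, 0, 0.1],
])

```text
t: 4.82
position: [460.7, -361.2, 184.2]
eef_rot: [49.1, 89.2, -49.7]
contact_force: [-0.1, -0.3, -1.7]
gripper_width: 22.6
```

Run:
```python
from h import *
d=cam('scene'); save(d,'a5s.png',(230,120,430,270),3.9)
p=sh(0,-25); print(p); go((*p,170),SY); print(manip.get_state()['contact_force'])
```

```text
[520.56991966 -24.63929639]
shift [  0.82   0.9  -34.1 ] turn -2.3 jawyaw -8.8 j6 -40.8 pos [ 459.7 -360.2  179.8]
[ 0.97977656 -0.02021734 -4.5346515 ]
```

View pics/a5s.png

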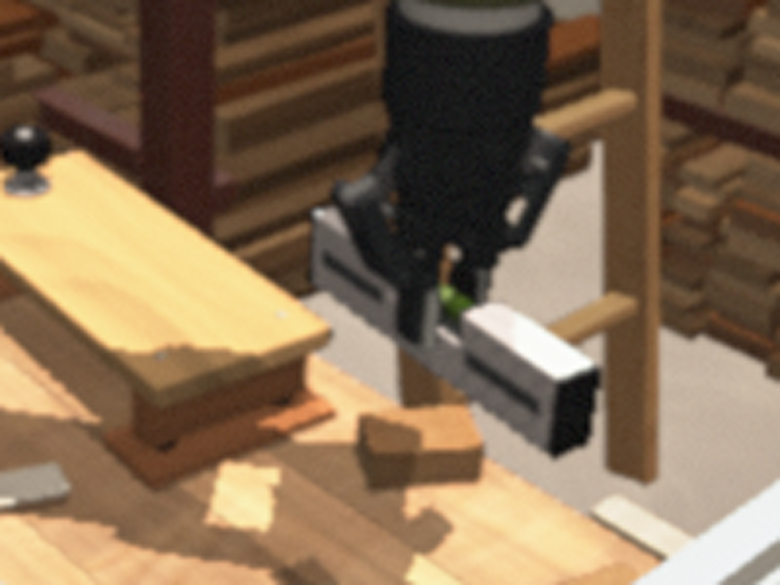

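Call:
arm_command([
  [0, 0.9, -34.1, -2.3, 0.1],
  [0, 0.9, -34.1, -2.3, 0.1],
  [0, 0.9, -34.1, -2.3, 0.1],
  [0, 0.9, -34.1, -2.3, 0.1],
  [0, 0.9, -34.1, -2.3, 0.1],
  [0, 0.9, -34.1, -2.3, 0.1],
  [0, 0.9, -34.1, -2.3, 0.1],
  [0, 0.9, -34.1, -2.3, 0.1],
  [0, 0.9, -34.1, -2.3, 0.1],
  [0, 0.9, -34.1, -2.3, 0.1],
])

```text
t: 5.7
position: [518.8, -20.7, 174.1]
eef_rot: [-103.8, 89.8, 160.0]
contact_force: [0.9, -1.2, -3.1]
gripper_width: 22.3
```

Run:
```python
from h import *
p=sh(0,-25); go((*p,87),SY); print(manip.get_state()['contact_force'])
```

```text
shift [8.71 0.24 0.38] turn 0.3 jawyaw -6.2 j6 -9.0 pos [518.8 -20.7 174.1]
[ 0.89727104 -1.18586479 -3.07275675]
```

Call:
arm_command([
  [2, 0, 0, 0, 0.1],
  [4, 0, 0, 0, 0.1],
  [6, 0, 0, 0, 0.1],
  [7.5, 0, 0, 0, 0.1],
  [8, 0, 0, 0, 0.1],
  [8, 0, 0, 0, 0.1],
  [8, 0, 0, 0, 0.1],
])

```text
t: 6.28
position: [519.7, -24.1, 95.8]
eef_rot: [-65.0, 90.0, -161.5]
contact_force: [-0.3, -0.5, -2.5]
gripper_width: 22.9
```

Run:
```python
from h import *
d=cam('scene'); save(d,'a6s.png',(180,100,380,250),3.9)
p=sh(0,-25); go((*p,75),SY); print(manip.get_state()['contact_force'])
d=cam('top'); save(d,'a6t.png',(120,120,320,230),3.9)
```

```text
shift [2.13 0.06 0.05] turn 0.0 jawyaw -6.5 j6 -9.1 pos [520.  -24.   96.3]
[-0.42788896 -0.19736809 -2.58675094]
```

View pics/a6s.png

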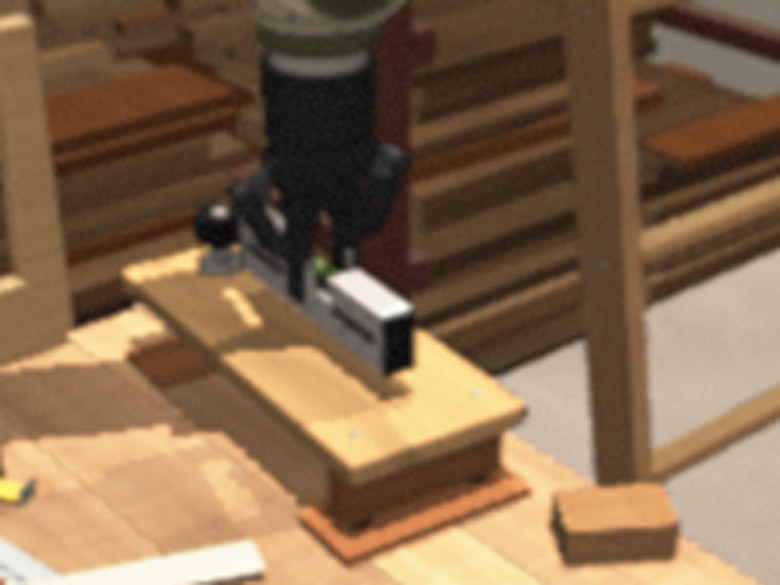

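View pics/a6t.png

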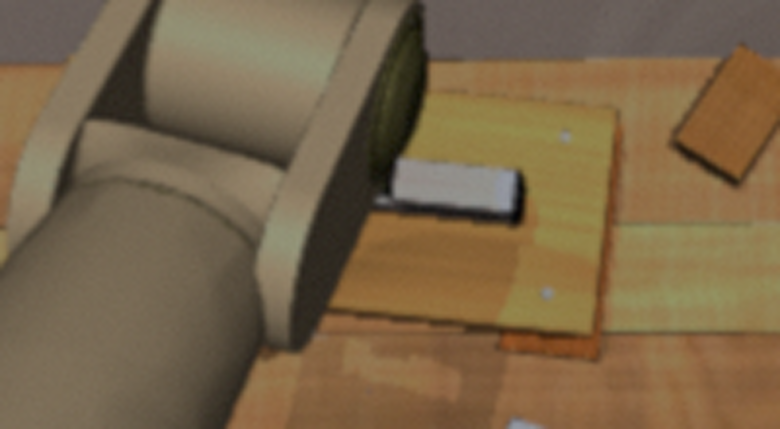

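The level hangs about 20 mm over the middle line of the shelf, near end at (390,340) in the scene crop, and clear of the knob at (215,225). Lowering gently.

Call:
arm_command([
  [0.8, 0.05, 0.05, 0, 0.1],
  [1.5, 0.05, 0.05, 0, 0.1],
  [1.9, 0.05, 0.05, 0, 0.1],
  [2.1, 0.05, 0.05, 0, 0.1],
  [2.2, 0.05, 0.05, 0, 0.1],
])

```text
t: 6.8
position: [519.9, -24.0, 73.1]
eef_rot: [-95.9, 89.9, 167.6]
contact_force: [-0.4, 0.2, -2.3]
gripper_width: 22.7
```

Call:
arm_command([
  [0.1, 0, 0, 0, 0.1],
  [0.2, 0, 0, 0, 0.1],
  [0.2, 0, 0, 0, 0.1],
])

```text
t: 7.05
position: [520.3, -24.0, 72.2]
eef_rot: [79.0, 90.0, -17.5]
contact_force: [-1.9, 1.1, 3.0]
gripper_width: 22.6
```

Call:
arm_command([
  [0, 0, 0, 0, 0.4],
  [0, 0, 0, 0, 0.5],
  [0, 0, 0, 0, 0.5],
  [-2, 0, 0, 0, 0.5],
  [-5, 0, 0, 0, 0.5],
  [-9, 0, 0, 0, 0.5],
  [-12, 0, 0, 0, 0.5],
  [-12, 0, -1, 0, 0.5],
])

```text
t: 7.72
position: [523.7, -15.6, 197.8]
eef_rot: [80.2, 89.4, -16.3]
contact_force: [0.2, -0.6, 0.5]
gripper_width: 42.9
```

Run:
```python
from h import *
d=cam('scene'); save(d,'a7s.png',(200,140,320,230),6.4)
go((*sh(0,-25),190),SY); print(manip.get_state()['contact_force'])
```

```text
shift [ 0.45 -0.08  1.16] turn 0.0 jawyaw -6.5 j6 -7.9 pos [522.7 -13.2 194.5]
[-0.33740393  1.76235038 -0.87120285]
```

View pics/a7s.png

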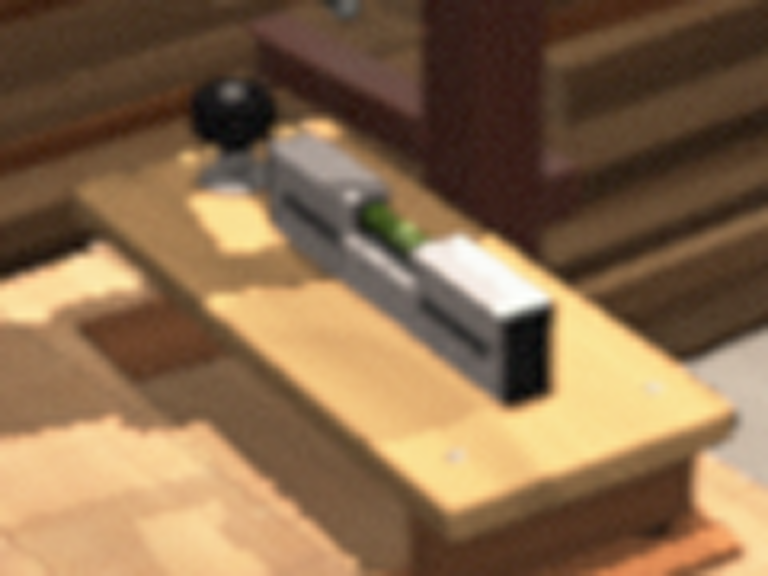

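Run:
```python
from h import *
go((430,260,200),SY)
```

```text
shift [ -0.63 -12.28 -26.1 ] turn 0.0 jawyaw -6.5 j6 -7.9 pos [522.7 -13.2 194.5]
```

Call:
arm_command([
  [-0.6, -12.3, -26, 0, 0.7],
  [-0.6, -12.3, -26, 0, 0.7],
  [-0.6, -12.3, -26, 0, 0.7],
  [-0.6, -12.3, -26, 0, 0.7],
  [-0.6, -12.3, -26, 0, 0.7],
  [-0.6, -12.3, -26, 0, 0.7],
  [-0.6, -12.3, -26, 0, 0.7],
  [-0.6, -12.3, -26, 0, 0.7],
  [-0.6, -12.3, -26, 0, 0.7],
])

```text
t: 8.52
position: [427.2, 259.3, 196.5]
eef_rot: [-62.5, 89.9, -158.7]
contact_force: [-0.3, -0.4, 0.0]
gripper_width: 59.8
```

Run:
```python
from h import *
d=cam('top'); save(d,'b1.png',(165,140,265,200),7.9); save(d,'b1all.png',(60,100,340,300),2.8)
C=cloud(d); Z=C[...,2]; x,y=C[...,0],C[...,1]
m=(Z>109)&(Z<127)&(x>430)&(x<600)&(y>-170)&(y<95); r=cv2.minAreaRect(C[m][:,:2].astype(np.float32)); print('lev',r,Z[m].mean())
m=(Z>93)&(Z<130)&(x>490)&(y>100)&(y<165); r=cv2.minAreaRect(C[m][:,:2].astype(np.float32)); print('knob',r,np.percentile(Z[m],[5,50,95]))
m=(Z>68)&(Z<84)&(x>400)&(x<620)&(y>-190)&(y<190); r=cv2.minAreaRect(C[m][:,:2].astype(np.float32)); print('shelf',r)
go((*sh(0,130),200))
```

```text
lev ((519.6023559570312, -22.669761657714844), (200.24253845214844, 24.891189575195312), 83.33293914794922) 119.13841494826399
knob ((538.1553955078125, 128.197265625), (39.21078872680664, 37.53368377685547), 25.288572311401367) [105.66830502 119.36579305 122.41884199]
shelf ((523.2200927734375, 0.0172119140625), (339.89703369140625, 140.87088012695312), 83.42375183105469)
shift [-0.35 12.39 11.57] turn None jawyaw -6.4 j6 24.0 pos [427.8 258.1 196.6]
```

View pics/b1.png

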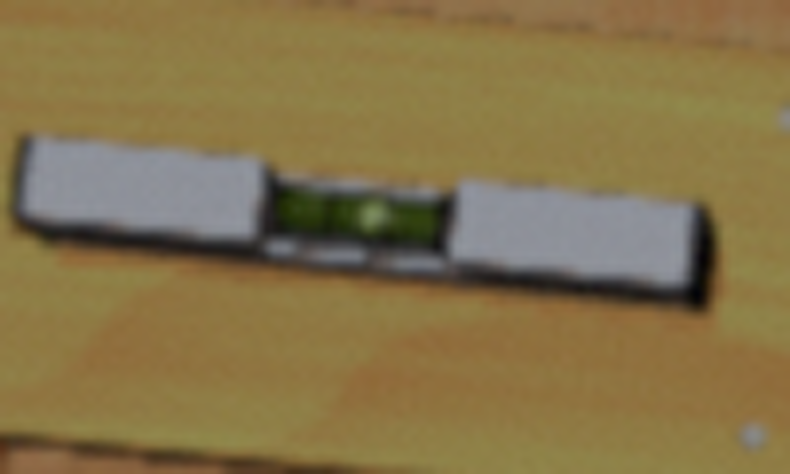

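View pics/b1all.png

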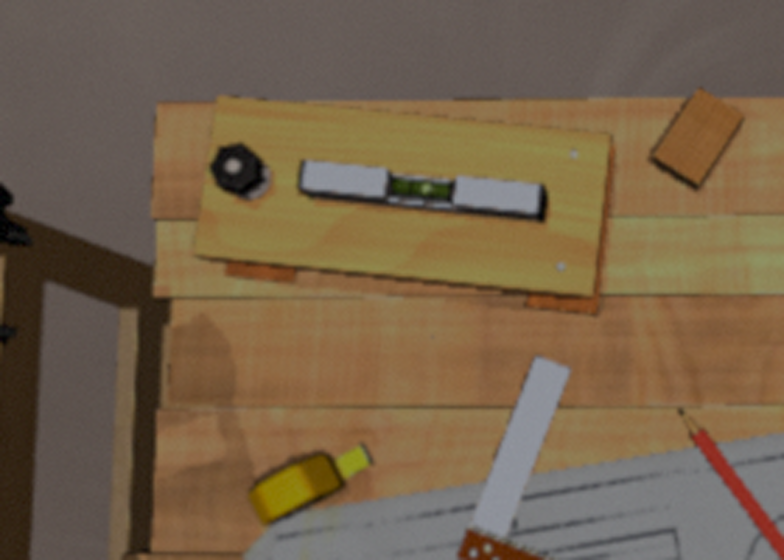

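```bash
cat >> h.py <<'E'
def bub(name,c=(519.6,-22.7),yaw=-6.6,z=117.,n=4,cn='top'):
    acc=0
    for i in range(n):
        d=cam(cn); acc=acc+d['frame'].astype(np.float32)
    acc/=n; R=np.array(d['R']);t=np.array(d['t']);f=d['f']
    K=np.array([[f,0,d['cx']],[0,f,d['cy']],[0,0,1]])
    a=np.radians(yaw); ys=np.arange(40,-40.1,-0.25); xs=np.arange(16,-16.1,-0.25)
    X,Y=np.meshgrid(xs,ys,indexing='ij')
    P=np.stack([c[0]+np.cos(a)*X-np.sin(a)*Y,c[1]+np.sin(a)*X+np.cos(a)*Y,0*X+z],-1).reshape(-1,3)
    uv,_=cv2.projectPoints(P,cv2.Rodrigues(R)[0],t,K,np.array([d['k1'],0,0,0.]))
    m=uv.reshape(*X.shape,2).astype(np.float32)
    im=cv2.remap(acc,m[...,0],m[...,1],cv2.INTER_CUBIC)
    out=np.clip(im*1.5,0,255).astype(np.uint8)[...,::-1]
    cv2.imwrite('pics/'+name,cv2.resize(out,None,fx=2.4,fy=2.4))   # 0.25mm*2.4
    return xs,ys,im
E
python3 - <<'E'
from h import *
xs,ys,im=bub('v1.png')
b=(abs(xs)<4); p=im[b].mean(0)
for i in range(0,len(ys),4): print(ys[i],p[i].round())
print(manip.get_state()['t'])
E
```

```text
40.0 [142. 145. 153.]
39.0 [141. 145. 153.]
38.0 [141. 144. 153.]
37.0 [142. 145. 153.]
36.0 [142. 145. 153.]
35.0 [143. 146. 154.]
34.0 [143. 146. 154.]
33.0 [143. 146. 154.]
32.0 [142. 145. 152.]
31.0 [136. 137. 143.]
30.0 [126. 126. 130.]
29.0 [106. 104. 107.]
28.0 [85. 83. 84.]
27.0 [63. 60. 60.]
26.0 [46. 43. 43.]
25.0 [36. 35. 31.]
24.0 [30. 32. 22.]
23.0 [30. 35. 17.]
22.0 [30. 40. 11.]
21.0 [32. 44.  8.]
20.0 [36. 50.  8.]
19.0 [40. 54. 10.]
18.0 [43. 58. 14.]
17.0 [46. 60. 17.]
16.0 [48. 61. 20.]
15.0 [49. 62. 21.]
14.0 [49. 63. 21.]
13.0 [48. 62. 21.]
12.0 [48. 62. 21.]
11.0 [46. 58. 20.]
10.0 [41. 51. 18.]
9.0 [36. 45. 16.]
8.0 [34. 43. 13.]
7.0 [34. 45. 11.]
6.0 [38. 50. 12.]
5.0 [41. 55. 15.]
4.0 [45. 59. 18.]
3.0 [46. 60. 18.]
2.0 [49. 62. 20.]
1.0 [55. 68. 26.]
0.0 [64. 77. 36.]
-1.0 [79. 92. 51.]
-2.0 [ 93. 107.  64.]
-3.0 [104. 118.  74.]
-4.0 [107. 121.  77.]
-5.0 [103. 117.  75.]
-6.0 [ 96. 109.  71.]
-7.0 [87. 97. 63.]
-8.0 [75. 84. 52.]
-9.0 [65. 75. 42.]
-10.0 [56. 67. 32.]
-11.0 [52. 64. 26.]
-12.0 [49. 61. 21.]
-13.0 [48. 61. 19.]
-14.0 [47. 61. 18.]
-15.0 [47. 60. 17.]
-16.0 [47. 60. 17.]
-17.0 [47. 60. 17.]
-18.0 [47. 60. 17.]
-19.0 [47. 60. 17.]
-20.0 [46. 59. 18.]
-21.0 [43. 55. 18.]
-22.0 [37. 46. 18.]
-23.0 [32. 37. 19.]
-24.0 [33. 33. 25.]
-25.0 [40. 38. 35.]
-26.0 [59. 56. 57.]
-27.0 [80. 78. 80.]
-28.0 [106. 105. 108.]
-29.0 [123. 124. 130.]
-30.0 [135. 138. 145.]
-31.0 [141. 145. 153.]
-32.0 [142. 145. 154.]
-33.0 [143. 146. 154.]
-34.0 [142. 145. 154.]
-35.0 [142. 145. 154.]
-36.0 [142. 145. 154.]
-37.0 [142. 145. 153.]
-38.0 [142. 145. 153.]
-39.0 [142. 145. 153.]
-40.0 [141. 145. 153.]
8.7667
```

View pics/v1.png

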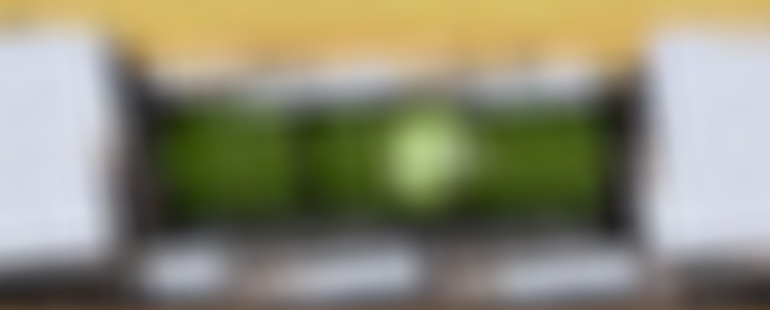

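The top view shows the shelf (yaw -6.5°) and level undisturbed. The bubble spot is about 4.6 mm to the right of centre (rectified crop (425,155); the left line at (300,155) = +8 mm). So the -y end is high and the +y end has to go up: turn clockwise by about 4.6/18 = 0.26 turn, roughly 92°.

Run:
```python
from h import *
go((539,128.7,170),45)
```

```text
shift [ 2.72 12.43 11.48] turn -51.6 jawyaw -6.6 j6 24.1 pos [428.7 257.  197.3]
```

Call:
arm_command([
  [1, 12.4, 11.5, -51.6, 0.7],
  [1, 12.4, 11.5, -51.6, 0.7],
  [1, 12.4, 11.5, -51.6, 0.7],
  [1, 12.4, 11.5, -51.6, 0.7],
  [2.7, 12.4, 11.5, -51.6, 0.7],
  [2.7, 12.4, 11.5, -51.6, 0.7],
  [2.7, 12.4, 11.5, -51.6, 0.7],
  [2.7, 12.4, 11.5, -51.6, 0.7],
  [2.7, 12.4, 11.5, -51.6, 0.7],
  [2.7, 12.4, 11.5, -51.6, 0.7],
])

```text
t: 9.6
position: [538.7, 129.1, 170.5]
eef_rot: [-109.9, 90.0, -155.0]
contact_force: [-1.2, -0.2, -0.6]
gripper_width: 59.8
```

Run:
```python
from h import *
d=cam('scene');d=cam('scene'); save(d,'c1.png',(190,110,310,200),6.4)
go((539,128.7,81),45); tips(d,539,128.7,90,240)
```

```text
shift [ 8.96 -0.03  0.08] turn 0.0 jawyaw 45.0 j6 -43.6 pos [538.6 129.4 170.6]
90 10 [530. 115.  90.] [548. 129.  97.]
98 27 [520. 108. 100.] [558. 138. 106.]
106 31 [521. 108. 107.] [561. 137. 113.]
114 74 [520. 108. 114.] [560. 147. 122.]
122 5 [520. 114. 122.] [552. 129. 123.]
186 5 [515.  99. 192.] [570. 150. 194.]
194 25 [507.  93. 195.] [570. 153. 201.]
202 33 [507.  92. 202.] [569. 151. 209.]
210 31 [507.  94. 210.] [571. 151. 218.]
218 32 [506.  93. 218.] [571. 148. 225.]
226 32 [504.  92. 226.] [575. 153. 234.]
234 7 [518.  92. 235.] [578. 147. 240.]
```

View pics/c1.png

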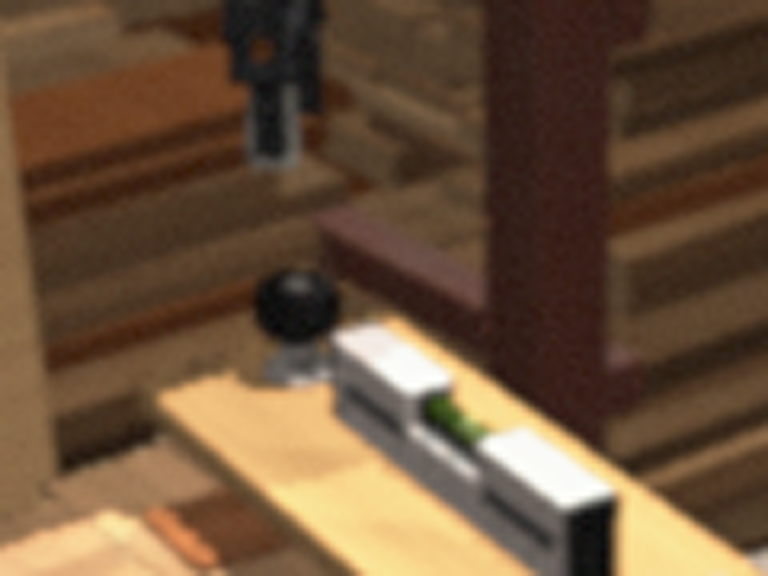

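Run:
```python
from h import *
d=cam('scene'); R=np.array(d['R']);t=np.array(d['t']);f=d['f']
def pr(p):
    c=R@np.array(p)+t; x,y=c[:2]/c[2]; k=1+d['k1']*(x*x+y*y); return ((f*x*k+d['cx']-190)*6.4,(f*y*k+d['cy']-110)*6.4)
print(pr((538.5,128.3,110)),pr((538.5-26,128.3-26,194)),pr((538.5+26,128.3+26,194)),pr((538.5,128.3,194)))
C=cloud(d)
m=(C[...,2]>190)&(C[...,2]<235)&(C[...,1]>60)&(C[...,1]<190)&(C[...,0]>480)&(C[...,0]<600)
P=C[m]; c=P-[538.5,128.3,0]; a=np.pi/4
al=c[:,0]*np.cos(a)+c[:,1]*np.sin(a); ac=-c[:,0]*np.sin(a)+c[:,1]*np.cos(a)
for s in(-1,1): q=al*s>15; print(s,q.sum(),al[q].min(),al[q].max(),ac[q].min(),ac[q].max(),ac[q].mean())
```

```text
(np.float64(293.6720248173184), np.float64(303.2703226272659)) (np.float64(268.675289157274), np.float64(163.43678921354913)) (np.float64(298.7788455846021), np.float64(105.04835245679043)) (np.float64(284.1380387472413), np.float64(133.4401704288648))
-1 106 -45.149533984314594 -30.30084518630809 -13.560731918864743 9.492545540120902 -2.8884016513995974
1 54 27.67001036151143 39.90748305074418 -12.326398743574252 -1.6278449972975189 -7.039158717684461
```

Call:
arm_command([
  [3, 0.1, 0, 0, 0.7],
  [5, 0.1, 0, 0, 0.7],
  [7, 0.1, 0, 0, 0.7],
  [8, 0.1, 0.1, 0, 0.7],
  [8.6, 0.1, 0.1, 0, 0.7],
  [8.9, 0.1, 0.1, 0, 0.7],
  [8.9, 0.1, 0.1, 0, 0.7],
])

```text
t: 10.33
position: [540.2, 129.8, 81.8]
eef_rot: [42.3, 90.0, -2.6]
contact_force: [-0.3, -0.3, 0.1]
gripper_width: 59.9
```

Run:
```python
from h import *
d=cam('scene');d=cam('scene'); save(d,'c2.png',(190,110,310,200),6.4)
go((539,128.7,81),45); print(manip.get_state()['contact_force'])
```

```text
shift [ 0.16 -0.19 -0.02] turn 0.1 jawyaw 45.1 j6 -43.7 pos [540.5 129.9  82.6]
[0.18351341 0.24702857 1.18055226]
```

View pics/c2.png

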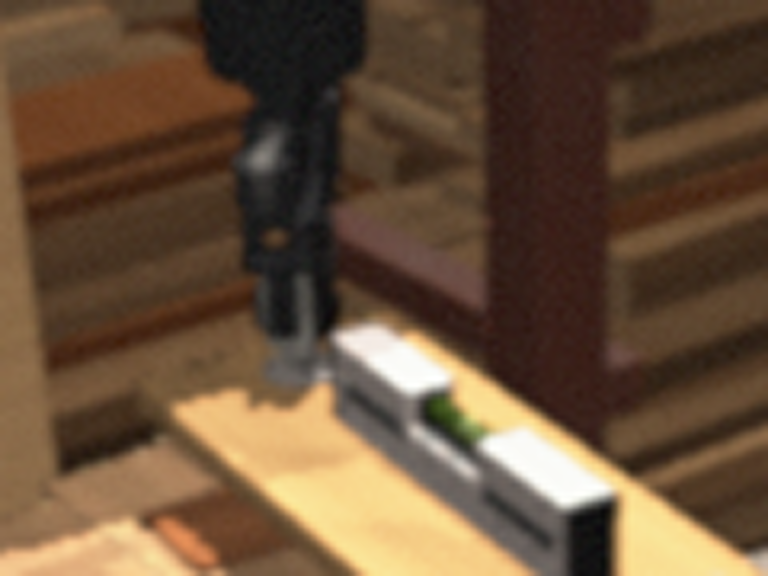

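Call:
arm_command([
  [0.4, -0.05, 0, 0, 0.6],
  [0.4, -0.05, 0, 0, 0.5],
  [0.4, -0.05, 0, 0, 0.48],
  [0.4, -0.05, 0, 0, 0.48],
])

```text
t: 10.77
position: [539.5, 129.4, 77.7]
eef_rot: [-100.0, 90.0, -144.8]
contact_force: [-1.2, -0.6, 0.7]
gripper_width: 41.2
```

Call:
arm_command([
  [0, 0, 0, 0, 0.3],
  [0, 0, 0, 0, 0.3],
  [0, 0, 0, 0, 0.3],
])

```text
t: 11.02
position: [539.3, 129.0, 78.1]
eef_rot: [-88.4, 89.9, -133.2]
contact_force: [-4.6, -3.4, 4.4]
gripper_width: 37.7
```

Run:
```python
from h import *
s=manip.get_state(); R=Ro.from_euler('xyz',s['eef_rot'],degrees=True).as_matrix(); print('F tool',(R.T@s['contact_force']).round(1),s['contact_force'].round(1),s['moment'].round(2),s['gripper_width'])
go((539,128.7,81),45); 
d=cam('scene'); save(d,'c3.png',(190,110,310,200),6.4)
```

```text
F tool [-4.4 -5.7 -0.9] [-4.6 -3.4  4.4] [-0.57  0.7   0.05] 37.72195839476703
shift [-0.29 -0.04  0.  ] turn 0.1 jawyaw 45.1 j6 -43.7 pos [539.3 129.   78.1]
```

View pics/c3.png

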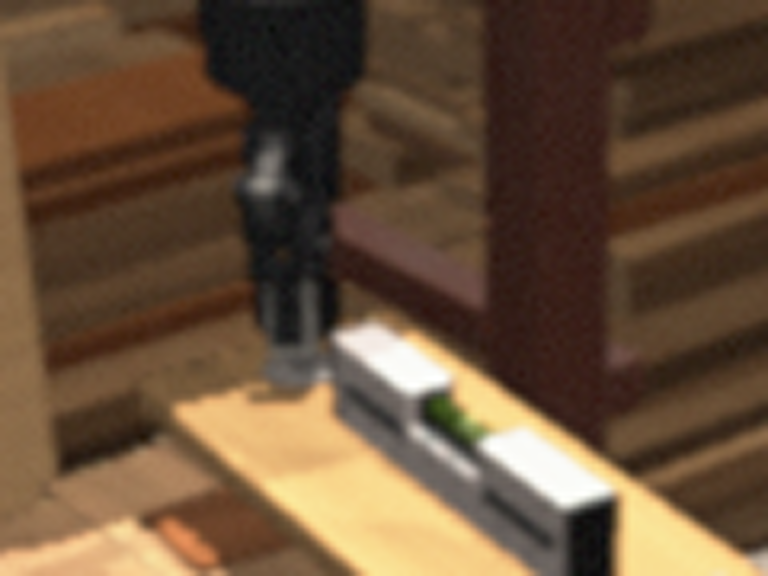

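Call:
arm_command([
  [0, -0.05, 0, 3, 0.3],
  [0, -0.05, 0, 8, 0.3],
  [0, -0.05, 0, 14, 0.3],
  [0, -0.05, 0, 20, 0.3],
  [0, -0.05, 0, 26, 0.3],
  [0, -0.05, 0, 32, 0.3],
  [0, -0.05, 0, 38, 0.3],
  [0, -0.05, 0, 44, 0.3],
  [0, -0.05, 0, 46, 0.3],
  [0, -0.05, 0, 46, 0.3],
])

```text
t: 11.9
position: [539.0, 128.6, 78.0]
eef_rot: [-31.4, 89.9, -122.4]
contact_force: [-4.2, -4.0, 5.2]
gripper_width: 37.0
```

Run:
```python
from h import *
s=manip.get_state(); R=Ro.from_euler('xyz',s['eef_rot'],degrees=True).as_matrix(); print('F tool',(R.T@s['contact_force']).round(1),s['contact_force'].round(1),s['moment'].round(2),s['gripper_width'])
go((539,128.7,81),-45)
d=cam('scene'); save(d,'c4.png',(190,110,310,200),6.4); d=cam('top'); save(d,'c4t.png',(100,100,300,240),3.9)
```

```text
F tool [-5.2 -4.1  4.1] [-4.2 -4.   5.2] [-0.71  0.6  -0.1 ] 37.025069391607246
shift [-0.3   0.   -0.01] turn 44.0 jawyaw -1.0 j6 2.3 pos [539.  128.6  78. ]
```

View pics/c4.png

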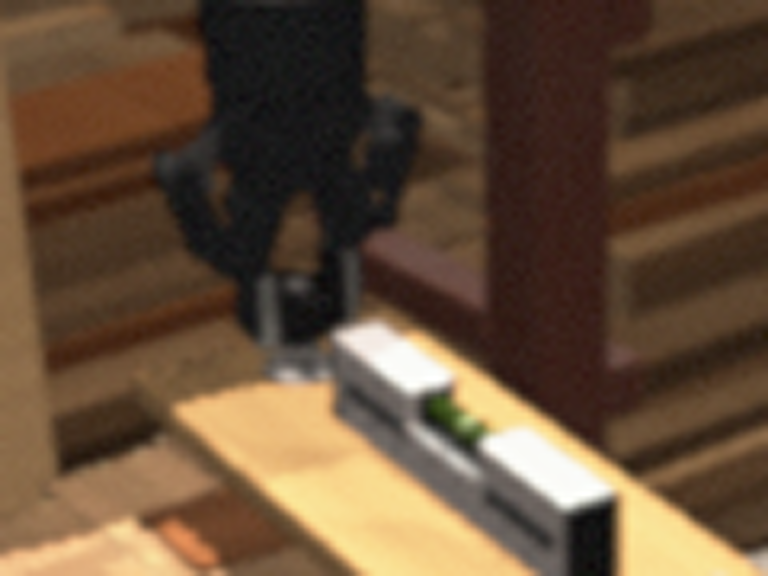

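View pics/c4t.png

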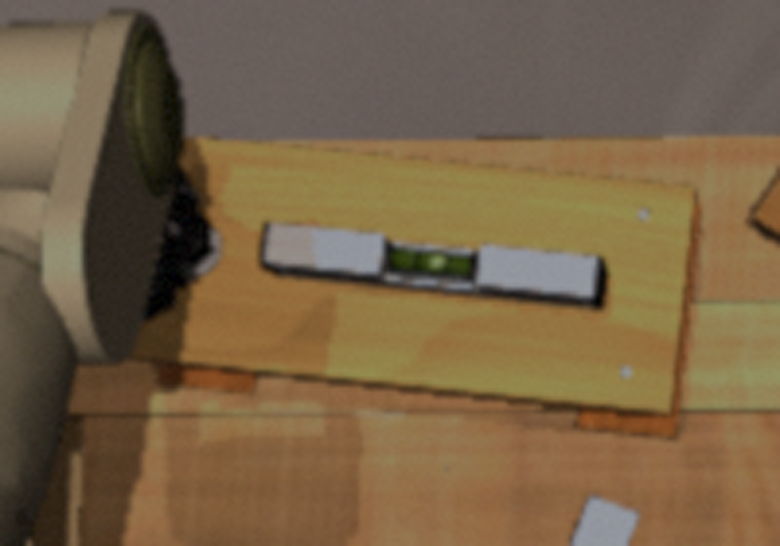

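The gripper holds the knob, at (295,300) in the scene crop, and the level stays visible from above. The bubble has moved towards the middle. Turning on.

Call:
arm_command([
  [0, 0, 0, 6, 0.3],
  [0, 0, 0, 12, 0.3],
  [0, 0, 0, 18, 0.3],
  [0, 0, 0, 24, 0.3],
  [0, 0, 0, 30, 0.3],
  [0, 0, 0, 34, 0.3],
  [0, 0, 0, 34, 0.3],
  [0, 0, 0, 34, 0.3],
  [0, 0, 0, 34, 0.3],
  [0, 0, 0, 34, 0.3],
])

```text
t: 12.83
position: [538.8, 128.4, 78.0]
eef_rot: [-5.7, 89.9, -130.6]
contact_force: [-6.1, -4.1, 5.5]
gripper_width: 37.2
```

```bash
cat >> h.py <<'E'
def bpos(name,c=(519.6,-22.7),yaw=-6.6):
    xs,ys,im=bub(name,c,yaw); g=im[abs(xs)<4].mean(0)[:,0]
    e=im[(abs(xs)<8)].mean(0)[:,2]
    hi=(140+40)/2
    L=ys[ys>20][np.argmin(abs(e[ys>20]-90))]; Rr=ys[ys<-20][np.argmin(abs(e[ys<-20]-90))]
    m=abs(ys)<19; w=np.clip(g-np.median(g[m])-12,0,None)*m
    print('bubble centroid',(w*ys).sum()/w.sum(),'peak',ys[m][np.argmax(g[m])],'notch',L,Rr,'mid',(L+Rr)/2)
    print(g[m][::6].round(0).astype(int).tolist())
E
python3 - <<'E'
from h import *
for i in range(3): bpos('v2.png')
s=manip.get_state(); R=Ro.from_euler('xyz',s['eef_rot'],degrees=True).as_matrix(); print('F tool',(R.T@s['contact_force']).round(1),s['contact_force'].round(1),s['moment'].round(2),s['gripper_width'])
go((539,128.7,81),-45)
E
```

```text
bubble centroid -2.1622872613982187 peak -1.75 notch 27.5 -28.0 mid -0.25
[43, 47, 48, 50, 51, 49, 44, 38, 36, 43, 59, 78, 98, 110, 111, 107, 94, 78, 57, 42, 40, 44, 48, 49, 49, 48]
bubble centroid -2.0708755153966507 peak -1.75 notch 27.5 -28.0 mid -0.25
[42, 47, 48, 50, 50, 49, 44, 38, 35, 43, 59, 78, 97, 109, 111, 106, 91, 75, 54, 40, 40, 45, 48, 49, 49, 49]
bubble centroid -2.0461531172916714 peak -1.75 notch 27.5 -27.75 mid -0.125
[42, 46, 48, 50, 50, 49, 44, 38, 36, 43, 59, 78, 97, 109, 111, 105, 91, 75, 54, 40, 39, 43, 47, 48, 49, 49]
F tool [-5.4 -1.   7.1] [-4.9 -5.3  5.4] [-0.91  0.77 -0.06] 37.35636088174273
shift [-0.3   0.   -0.04] turn 10.1 jawyaw -34.9 j6 36.2 pos [538.8 128.4  78. ]
```

View pics/v2.png

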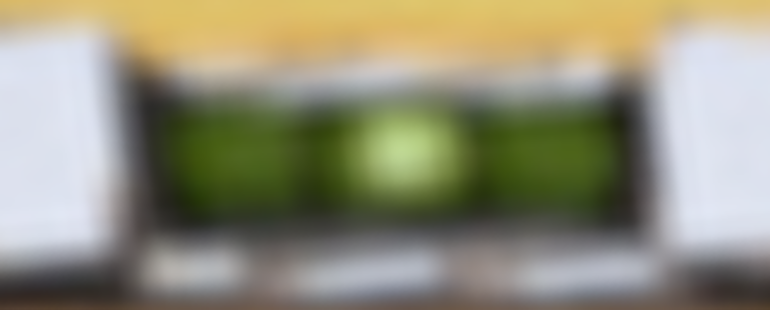

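The bubble spot, crop (410,155), is about 1.9 mm to the right of the midpoint of the lines at (310) and (475). A further ~35° clockwise is needed; I'm easing the sideways force as I turn.

Call:
arm_command([
  [-0.05, 0, 0.05, 5, 0.3],
  [-0.05, 0, 0.05, 11, 0.3],
  [-0.05, 0, 0.05, 17, 0.3],
  [-0.05, 0, 0.05, 23, 0.3],
  [-0.05, 0, 0.05, 29, 0.3],
  [-0.05, 0, 0.05, 34, 0.3],
  [-0.05, 0, 0.05, 34, 0.3],
  [-0.05, 0, 0.05, 34, 0.3],
  [-0.05, 0, 0.05, 34, 0.3],
  [-0.05, 0, 0.05, 34, 0.3],
])

```text
t: 14.27
position: [538.2, 128.1, 78.0]
eef_rot: [9.2, 89.9, -149.7]
contact_force: [-4.0, -3.8, 1.9]
gripper_width: 37.4
```

Run:
```python
from h import *
for i in range(3): bpos('v3.png')
s=manip.get_state(); R=Ro.from_euler('xyz',s['eef_rot'],degrees=True).as_matrix(); print('F tool',(R.T@s['contact_force']).round(1),s['contact_force'].round(1),s['moment'].round(2),s['gripper_width'])
go((539,128.7,81),-45)
```

```text
bubble centroid -0.9269256206843026 peak -1.25 notch 27.25 -28.25 mid -0.5
[42, 46, 48, 50, 50, 49, 44, 39, 38, 53, 77, 95, 108, 111, 108, 98, 80, 63, 47, 39, 38, 43, 47, 49, 49, 48]
bubble centroid -0.711036439406071 peak -1.0 notch 27.25 -28.25 mid -0.5
[41, 46, 48, 50, 51, 49, 45, 39, 38, 54, 80, 98, 110, 111, 107, 95, 77, 62, 46, 38, 39, 43, 47, 49, 49, 48]
bubble centroid -0.7574592933082546 peak -0.75 notch 27.25 -28.25 mid -0.5
[41, 47, 49, 50, 50, 49, 44, 39, 39, 53, 77, 96, 109, 111, 106, 94, 77, 61, 45, 38, 39, 44, 47, 48, 49, 49]
F tool [-1.3  0.9  6.1] [-5.3 -3.   1.3] [-0.85  0.67 -0.01] 37.3241881493481
shift [-0.3  -0.02 -0.09] turn -23.9 jawyaw -68.9 j6 70.2 pos [538.2 128.1  78. ]
```

View pics/v3.png

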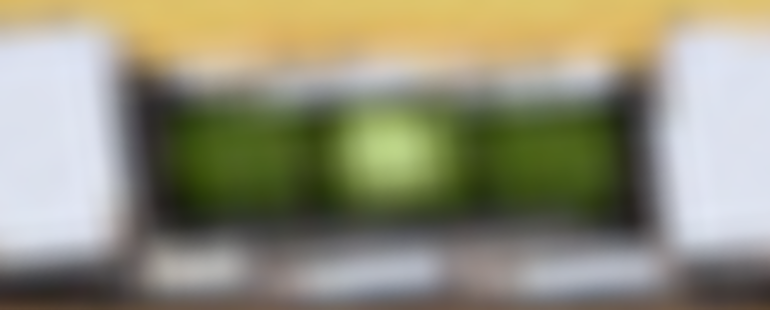

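The bubble at (392,155) now stands midway between the lines (312 and 482). Letting go of the knob and lifting away.

Call:
arm_command([
  [0, 0, 0, 0, 0.5],
  [0, 0, 0, 0, 0.65],
  [0, 0, 0, 0, 0.7],
  [0, 0, 0, 0, 0.7],
  [-2, 0, 0, 0, 0.7],
  [-5, 0, 0, 0, 0.7],
  [-8, 0, 0, 0, 0.7],
  [-11, 0, 0, 0, 0.7],
  [-11, 0, 0, 0, 0.7],
  [-11, 0, 0, 0, 0.7],
])

```text
t: 15.7
position: [539.6, 128.8, 189.5]
eef_rot: [162.2, 89.8, 3.4]
contact_force: [0.3, -0.3, -0.0]
gripper_width: 60.0
```

Run:
```python
from h import *
for i in range(3): bpos('v4.png')
go((430,260,200),SY)
print(manip.get_state()['contact_force'])
```

```text
bubble centroid -0.6430702706422426 peak -1.0 notch 27.25 -28.25 mid -0.5
[42, 47, 48, 48, 49, 48, 44, 39, 40, 56, 81, 98, 108, 110, 106, 94, 76, 61, 44, 36, 38, 43, 47, 48, 49, 49]
bubble centroid -0.6498154471786748 peak -1.0 notch 27.25 -28.25 mid -0.5
[42, 47, 48, 48, 49, 49, 44, 39, 40, 57, 80, 97, 107, 109, 106, 94, 76, 60, 44, 36, 37, 42, 47, 48, 49, 48]
bubble centroid -0.6691401349911815 peak -1.0 notch 27.25 -28.25 mid -0.5
[42, 47, 48, 48, 49, 49, 44, 39, 41, 56, 79, 97, 108, 109, 106, 94, 76, 61, 44, 36, 37, 42, 47, 48, 49, 49]
shift [ -1.2  -16.17   5.43] turn -62.4 jawyaw -68.9 j6 70.2 pos [538.9 128.7 188. ]
[0.03773901 0.17978629 0.11432147]
```

View pics/v4.png

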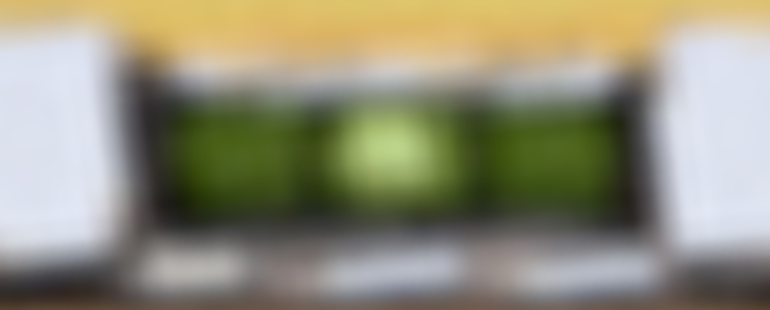

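Run:
```python
from h import *
go((526.2,30,140),SY-90)
```

```text
shift [4.8  8.75 4.75] turn 27.6 jawyaw -68.9 j6 70.2 pos [538.9 128.7 188. ]
```

Call:
arm_command([
  [0, 3, 1.6, 7, 0],
  [0, 6, 3.2, 14, 0],
  [0, 8.7, 4.7, 21, 0],
  [2, 8.7, 4.7, 27.6, 0],
  [4, 8.7, 4.7, 27.6, 0],
  [4.8, 8.7, 4.7, 27.6, 0],
  [4.8, 8.7, 4.7, 27.6, 0],
  [4.8, 8.7, 4.7, 27.6, 0],
  [4.8, 8.7, 4.7, 27.6, 0],
])

```text
t: 17.05
position: [527.1, 30.9, 141.2]
eef_rot: [176.8, 89.9, -9.6]
contact_force: [-0.0, -0.7, -0.0]
gripper_width: 0.0
```

Run:
```python
from h import *
d=cam('scene');d=cam('scene'); save(d,'d1.png',(200,110,320,200),6.4)
go((526.2,30,120),SY-90); tips(d,526,30,116,200); print(manip.get_state()['gripper_width'])
C=cloud(d); m=(C[...,2]>140)&(C[...,2]<170)&(abs(C[...,0]-526)<40)&(abs(C[...,1]-30)<40); print(C[m].min(0),C[m].max(0))
d=cam('top'); save(d,'d1t.png',(100,100,300,240),3.9)
```

```text
shift [2.11 0.09 0.08] turn 0.1 jawyaw -96.4 j6 87.0 pos [527.   30.8 141.1]
116 121 [513.  -9. 116.] [546.  69. 124.]
124 8 [516.   3. 124.] [537.  58. 125.]
156 12 [518.  22. 159.] [541.  39. 163.]
164 27 [517.  15. 164.] [536.  39. 172.]
172 22 [519.  13. 173.] [533.  37. 180.]
180 26 [517.  15. 180.] [534.  37. 188.]
188 25 [518.  15. 188.] [533.  43. 196.]
196 3 [517.  18. 198.] [520.  40. 199.]
0.2992656528372152
[516.91961965  17.84630854 158.56735607] [540.5156719   38.62519904 169.84194068]
```

View pics/d1.png

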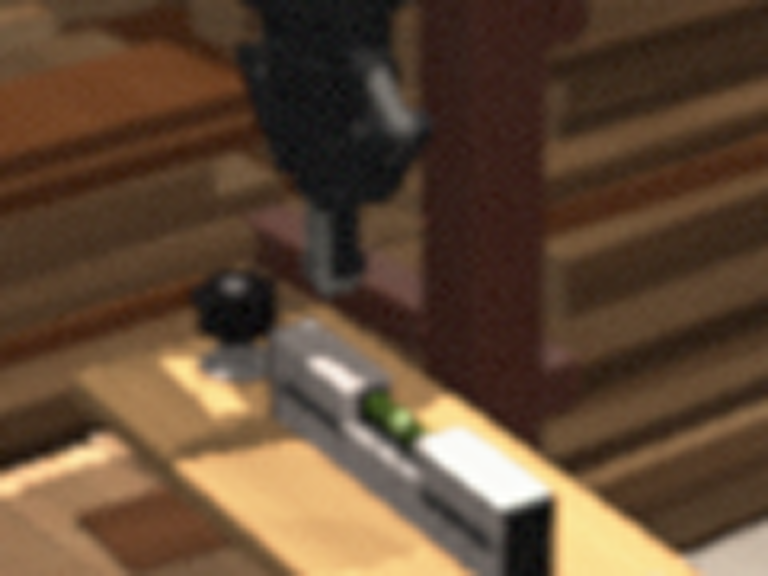

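View pics/d1t.png

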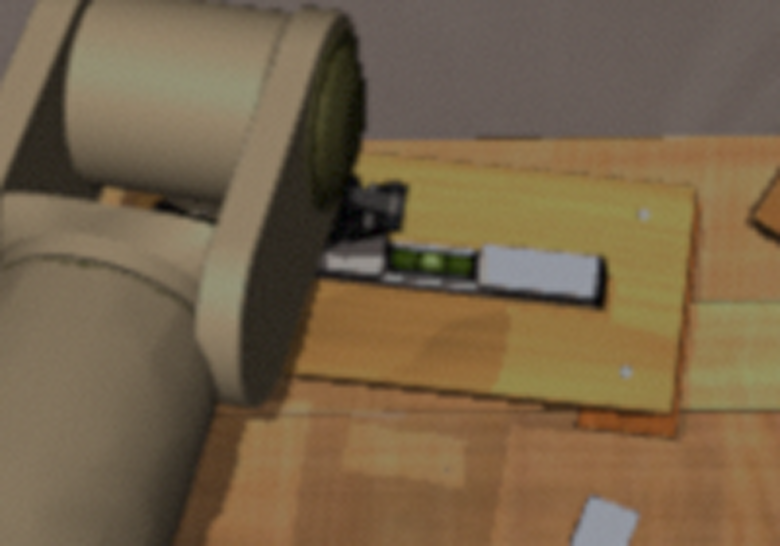

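Call:
arm_command([
  [1, 0.1, 0.08, 0, 0],
  [2, 0.1, 0.08, 0, 0],
  [2.7, 0.1, 0.08, 0, 0],
  [3.1, 0.1, 0.08, 0, 0],
  [3.3, 0.1, 0.08, 0, 0],
  [3.3, 0.1, 0.08, 0, 0],
])

```text
t: 17.7
position: [525.5, 29.7, 106.7]
eef_rot: [-5.6, 90.0, 167.9]
contact_force: [-0.2, -0.9, 0.9]
gripper_width: -0.0
```

Run:
```python
from h import *
d=cam('scene'); save(d,'d2.png',(220,140,300,200),9)
go((526.2,30,102),SY-90); print(manip.get_state()['contact_force'])
```

```text
shift [ 0.51 -0.04 -0.05] turn 0.0 jawyaw -96.5 j6 86.9 pos [525.7  29.7 107.1]
[ 1.22922549 -0.73819731  0.10481373]
```

View pics/d2.png

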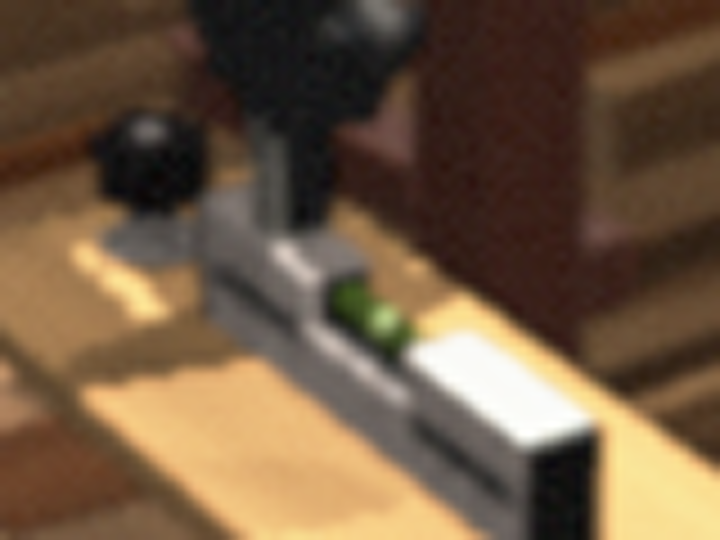

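The closed tips at (290,225) are just above the level's top on its +y half, about centred across it. Pressing in small steps.

Call:
arm_command([
  [0.1, 0, 0, 0, 0],
  [0.2, 0, 0, 0, 0],
  [0.3, 0, 0, 0, 0],
  [0.4, 0, 0, 0, 0],
  [0.4, 0, 0, 0, 0],
])

```text
t: 18.17
position: [526.4, 29.7, 106.0]
eef_rot: [174.7, 89.8, -11.7]
contact_force: [-8.9, 1.9, 23.5]
gripper_width: -0.1
```

Call:
arm_command([
  [0.05, 0, 0, 0, 0],
  [0.1, 0, 0, 0, 0],
  [0.1, 0, 0, 0, 0],
])

```text
t: 18.42
position: [526.7, 29.7, 105.9]
eef_rot: [174.8, 89.7, -11.6]
contact_force: [-9.2, 2.0, 31.2]
gripper_width: -0.2
```

That's more than wanted (31 N, 9 N sideways). Backing off until it is clear, then pressing again.

Call:
arm_command([
  [-0.2, 0, 0, 0, 0],
  [-0.4, 0, 0, 0, 0],
  [-0.7, 0, 0, 0, 0],
  [-0.7, 0, 0, 0, 0],
  [-0.7, 0, 0, 0, 0],
])

```text
t: 18.83
position: [525.6, 29.7, 109.0]
eef_rot: [-5.8, 90.0, 167.7]
contact_force: [0.6, 0.3, 0.2]
gripper_width: 0.3
```

Run:
```python
from h import *
for i in range(2): bpos('v5.png')
go((526.2,30,102),SY-90); print(manip.get_state()['contact_force'])
d=cam('scene'); save(d,'d3.png',(220,140,300,200),9)
```

```text
bubble centroid -1.1564496797896175 peak -1.5 notch 30.75 -28.75 mid 1.0
[40, 46, 46, 48, 49, 47, 43, 37, 37, 50, 71, 88, 100, 105, 105, 96, 79, 62, 43, 33, 35, 42, 47, 48, 48, 48]
bubble centroid -0.8192766317289496 peak -1.25 notch 30.25 -28.75 mid 0.75
[40, 45, 47, 47, 48, 48, 43, 37, 37, 51, 74, 92, 104, 106, 103, 92, 75, 60, 43, 34, 37, 42, 46, 48, 49, 48]
shift [ 0.7  -0.03 -0.06] turn 0.0 jawyaw -96.5 j6 86.9 pos [525.6  29.7 109. ]
[-0.46823161  0.53479448 -0.12555453]
```

View pics/v5.png

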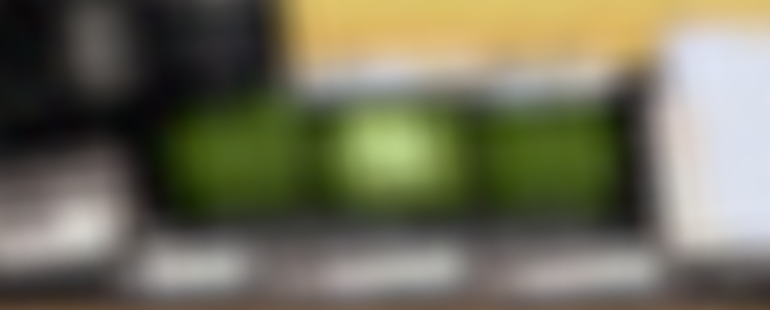

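Call:
arm_command([
  [0.1, 0, 0, 0, 0],
  [0.2, 0, 0, 0, 0],
  [0.25, 0, 0.02, 0, 0],
  [0.3, 0, 0.02, 0, 0],
  [0.3, 0, 0.02, 0, 0],
])

```text
t: 19.7
position: [525.4, 29.7, 106.1]
eef_rot: [157.5, 90.0, -29.0]
contact_force: [0.9, 0.9, -0.6]
gripper_width: -0.2
```

Call:
arm_command([
  [0.03, 0, 0, 0, 0],
  [0.06, 0, 0.01, 0, 0],
  [0.06, 0, 0.01, 0, 0],
  [0.06, 0, 0.01, 0, 0],
])

```text
t: 20.03
position: [525.5, 29.7, 106.1]
eef_rot: [176.1, 90.0, -10.4]
contact_force: [-1.9, 0.6, 5.3]
gripper_width: 0.2
```

Call:
arm_command([
  [0.03, 0, 0, 0, 0],
  [0.05, 0, 0.02, 0, 0],
  [0.05, 0, 0.02, 0, 0],
  [0.05, 0, 0.02, 0, 0],
])

```text
t: 20.37
position: [525.5, 29.7, 106.0]
eef_rot: [177.1, 89.9, -9.3]
contact_force: [-2.4, -0.0, 10.1]
gripper_width: 0.0
```

Call:
arm_command([
  [0, 0, 0, 0, 0],
  [0, 0, 0, 0, 0],
  [0, 0, 0, 0, 0],
  [0, 0, 0, 0, 0],
  [0, 0, 0, 0, 0],
  [0, 0, 0, 0, 0],
  [0, 0, 0, 0, 0],
  [0, 0, 0, 0, 0],
  [0, 0, 0, 0, 0],
  [0, 0, 0, 0, 0],
])

```text
t: 21.2
position: [525.5, 29.7, 106.0]
eef_rot: [176.7, 89.9, -9.7]
contact_force: [-1.4, 0.7, 8.8]
gripper_width: 0.2
```

Run:
```python
from h import *
for i in range(3): bpos('v6.png'); print(manip.get_state()['contact_force'].round(1))
d=cam('scene'); save(d,'d4.png',(200,130,360,250),4.8)
d=cam('top'); save(d,'d4t.png',(100,100,440,280),2.3)
```

```text
bubble centroid -0.989244871504564 peak -1.25 notch 30.0 -28.5 mid 0.75
[39, 45, 45, 47, 47, 46, 42, 37, 37, 50, 72, 89, 101, 104, 102, 93, 77, 60, 42, 33, 35, 42, 47, 48, 48, 48]
[-2.8  0.2  9. ]
bubble centroid -0.8888478872340442 peak -1.25 notch 30.0 -28.75 mid 0.625
[39, 44, 46, 47, 47, 46, 42, 37, 37, 51, 73, 92, 103, 105, 103, 93, 76, 60, 42, 33, 36, 42, 47, 48, 48, 48]
[-2.   0.5  9.1]
bubble centroid -0.8953988440216294 peak -1.25 notch 30.0 -28.75 mid 0.625
[39, 45, 46, 46, 46, 46, 42, 36, 37, 50, 73, 91, 102, 105, 103, 92, 75, 60, 43, 34, 37, 42, 46, 48, 48, 48]
[-2.8  0.5  8.8]
```

View pics/v6.png

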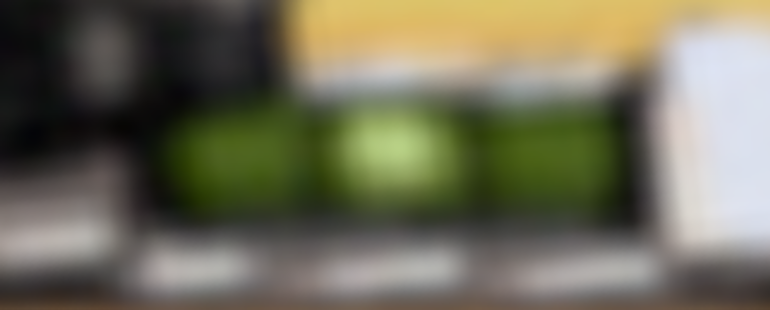

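View pics/d4.png

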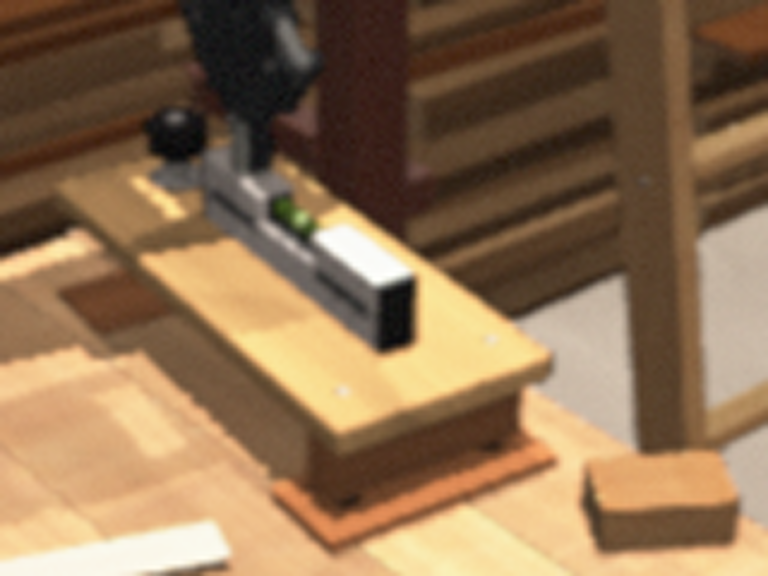

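View pics/d4t.png

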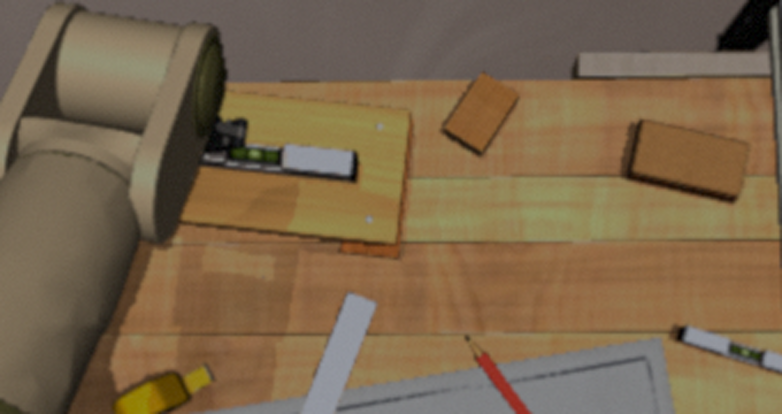

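The bubble at (393,155) is midway between the lines, the force is a steady 9 N down, and the offcut and sander stand where they were. Handing in.

```bash
python3 -c "
from h import *
s=manip.get_state();print(s['t'],s['contact_force']);manip.close_job()"
```

```text
21.9 [-1.8862079  -0.03598979  9.71505621]
the job is handed in; nothing more can be done
```

The shelf is level, and I handed the job in at 21.9 s with the arm still pressing on the level. The hand-in gives no verdict.

**What I did**
- I laid the larger spirit level along the middle line of the shelf and let go. The bubble stood about 4.6 mm towards the end away from the knob, so the screw-foot end was low.
- I turned the star knob clockwise about 114° in one grip, let go, and pressed down on the level's top with closed fingers.

**Last checks**
- **Bubble:** within about 0.5 mm of the middle of the lines in the top camera, both after letting go of the knob and while pressing.
- **Push:** steady at about 9 to 10 N down, with about 2 to 3 N sideways.
- **Surroundings:** the offcut and sanding block look unmoved in the last picture, judged by eye. The shelf showed no more than about 0.5 mm of shift.

**What disagreed or went wrong**
- **Fingertip height:** the tips sat about 35 mm higher than the stated TCP and tip extent imply, so I set heights from the camera and by touch.
- **First push:** it briefly reached 31 N, with 9 N sideways. I backed off and pressed again gently; the bubble had not changed.
- **Knob turn:** the bubble moved less per degree than expected, so the knob needed 114° rather than the 92° I first worked out.

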